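# Blow out the next vase on the press-to-blow air stand

## Task

The turned vase sitting in the air stand has been blown clean: lift it out and stand it, mouth down like the others, in the empty hole of the drilled board so that the four make a neat square. Then take the vase that stands alone on the bench, seat it mouth down in the stand's sprung ring, press it straight down until the ring is fully home on its stop, and finish while still holding it down there so the air keeps blowing. Set the vases down without dropping them, push only on the vase and not on the ring, and leave the other vases and the steel lathe chuck where they are.

Things in the scene. Friction and masses are not known exactly. Their poses are not given: they have to be found in the camera images.
- vase_done: The finished vase, sitting at the start in the ring of the air stand. Plain pale wood, MOUTH DOWN: neck 42 mm across and 16 mm tall with the open mouth (bore 32 mm) underneath, ball-shaped belly 74 mm across centred at 47 mm height, on top a round chucking spigot (the grip) 32 mm across from 80 to 105 mm height. About 0.12 kg. Origin: centre of the mouth rim (underside); z up its axis.
- vase_next: The vase still to be blown out, standing alone on the bench at the start; same shape and make: neck 42 mm across and 16 mm tall, ball-shaped belly 74 mm across, spigot 32 mm across from 80 to 105 mm height, 0.12 kg. Origin: centre of the mouth rim (its underside); z up along its axis.
- vase_a: One of the three finished vases already in the board, same shape; stays where it is. Origin: centre of its mouth rim, 8 mm below the board's top.
- vase_b: One of the three finished vases already in the board, same shape; stays where it is. Origin: centre of its mouth rim, 8 mm below the board's top.
- vase_c: One of the three finished vases already in the board, same shape; stays where it is. Origin: centre of its mouth rim, 8 mm below the board's top.
- board: Square plywood board 190 x 190 x 16 mm lying fixed on the bench, with four blind holes 48 mm across and 8 mm deep in a 2 x 2 grid, 90 mm apart (centres 45 mm from the board's centre along its x and y). Origin: centre of its underside.
- hole_free (a point): Centre of the mouth of the board's one empty hole, level with the board's top (16 mm above the bench). A vase standing in the hole has its origin 8 mm below this point.
- ring_seat: Sprung ring of the air stand: level aluminium ring 122 mm across, 10 mm thick, rubber-lined opening 55 mm across. Origin: centre of the opening on the top face, 72 mm above the bench when up; moves down with the ring. A seated vase's neck hangs through the opening, its shoulder rests on the edge, and its origin lies 22 mm below this point.
- stand: The fixed air stand: round dish 160 mm across and 12 mm tall; three upright guide rods 50 mm from the centre whose cap nuts top out at 83 mm, 11 mm above the raised ring; a brass nozzle at the centre, top at 40 mm, that enters the vase's mouth by about 6 mm when the ring is down. Origin: centre of its underside.
- press (a joint): Travel of the sprung ring: 0 up, 0.016 m fully down on its stop. The spring carries a vase without sinking: about 5 N on the ring starts it moving and about 15 N holds it at the stop; it springs back when let go.
- chuck: Four-jaw steel lathe chuck standing on the bench, 94 mm across, 58 mm tall, 1.6 kg; stays where it is. Origin: centre of its underside.
Things that resemble listed ones, but are neither listed nor needed, are in the scene too. Leave any green or pink look-alike of the vase_next alone.

How it is judged:
By the outcome, as a careful person would: the job done as asked, in the order asked, and still so for the second after the job is handed in, while the arm keeps its last pose, push and grip.
It also fails if it takes over 54 s, if anything falls off the work surface, if the arm or the gripper's body presses on something with over 40 N, if the wrist force passes 120 N, or if a joint passes its speed limit or range.

## Robot

A 6-joint arm with a two-finger parallel gripper is mounted at the origin on the work surface. World frame = base frame: x ahead of the robot, y to its left, z up, the work surface at z = 0. Lengths are in m, angles in rad, forces in N, time in s.
With the tool pointing down it reaches from about 0.35 to 0.85 m from the base axis. Payload 8.1 kg.
Tool frame: the origin (TCP) lies on the centre line of the jaws, within the pads' length; the fingertips stand 19 mm ahead of it and the grasp point (between the pads) is the TCP (robot.tips_ahead is the distance from the TCP to the fingertips, in m); y points along the fingers, z is the direction in which the jaws open and shut, and the axes are right-handed (so a half turn about y gives the same grasp; the last joint's range is limited). The gripper opens to 93 mm and grips with 3 to 60 N. Pads are 15 mm wide; open, the fingers measure 128 mm over their backs; the gripper's body (75 mm by 188 mm) begins 65 mm behind the grasp point.
Start: joints at [1.137, 0.13, 1.488, -0, 1.523, -0.085], TCP at [0.205, 0.564, 0.238] pointing down, gripper open.
Joint ranges: [-2.96, 2.96], [-0.89, 2.26], [0.02, 2.5], [-1.34, 4.48], [0, 2.73], [-2.66, 2.66]. Speed limits (rad/s): [2.39, 2.39, 2.79, 3.14, 3.14, 3.14].

## Interface

Orientations are given as a rotation vector (axis times angle).
In Python, from plant import robot, imaging, models gives the robot as it stands.
- The arm moves only by the tool carry_out, never from a script. Its argument "motion" is one flat list of numbers, 7 for each row, row after row: the shift along the tool's x, y, z in m, then the turn, a rotation vector about the tool's x, y, z in degrees, then the opening, from -1 (shut) to 1 (fully open). A call has exactly 5 rows; each row shifts and turns the pose as measured when the row begins, along the tool's axes as they then stand; what a row does not reach is not made up. A row lasts 1/10 s, in which the tool goes at most 50 mm and 8.59 degrees, less where a joint would pass 70% of its speed; a pose out of reach is approached as far as the arm can. A call is refused whole if a number of a shift passes 0.05 or a number of a turn 8.59, either way. A call with a gripper value outside its range is refused whole. The fingers move at their own pace and stop on an object; "squeeze" is the grip in N (left out, the last holds). Time passes only in rows, so rows that do not move let the fingers close, or fill a call up. It gives the time, the measured TCP pose, the force and the opening at its end, in the units of the state.
- robot.read_state(): the state, without advancing time (a new reading comes with each control period).
- imaging.read_camera(name): name is "scene" or "side" or "wrist"; returns the picture (420x560x3 uint8, blue, green, red); there is no depth.
- imaging.camera_model(name): a dict with "K" (3x3 intrinsics, pixels), "k1" (the pictures are not rectified: a ray, as slopes to the right and down, at radius r is drawn at 1 + k1 r^2 times it, then the intrinsics apply), "position" and "orientation" of the camera in the world. Camera axes: x right, y down, z forward; pixel columns grow to the right and rows downward; lengths in m; the calibration is good to about 2 mm. A picture is of the moment at which its call begins: read the wrist's pose just before it. camera_model takes no time and is no camera call; for the wrist camera it gives the pose at the moment of the call.
- robot.close_job(): hands the job in, once; it reports no verdict.
Trained networks look in the newest picture that a camera, given by its name, has taken for a name from the list of things; names that differ only in an ending like _2 or _b are one class to them, and where a whole thing is asked for, a point or a joint stands for the part that bears it (a point fixed in the world has none). Each returns a list of dicts, best first, with "confidence" (0 to 1); they miss things now and then, are a little off and sometimes report something else, mostly with a low value. They report only what shows in the picture. A call takes as long as a camera call. They do not tell look-alikes from the thing itself.
- models.outline_of(camera, thing): "pixels" (420x560 bool, what is visible of it) and "pixel" ([column, row] in pixels, amid what is visible of it).
The state is a dict: "t": time; "q": joint angles; "dq": joint speeds; "joint_torque": joint torques, N m; "tool_pos": TCP position; "orientation": TCP orientation; "force": force on the tool from outside, world axes, zero at the start; "wrist_torque": the same for the moment, N m; "opening": finger opening in m.
Only numpy, scipy, OpenCV 4.12 (cv2) and the standard library are available. Lean on these libraries where they do the work, as an engineer would, in place of code of your own. Each camera call takes 0.05 s, during which the arm holds its last target.

## Working session

There is one attempt and no reset: what is moved stays moved. The work goes in short steps, Python scripts to look and compute and a tool call to move; the robot and the scene stay as the last step left them, time stands still between calls to the robot, and variables do not carry over. Pictures are saved under pics/ and viewed, and the job is handed in when it is done.

Besides the shell and the picture viewer there is one more tool, called after ">>>" as name(argument=value, ...), one argument or row to a line, values as JSON. carry_out: Moves the arm, as the interface text tells. Its arguments: {"type":"object","properties":{"motion":{"type":"array","items":{"type":"number"}},"squeeze":{"type":"number"}},"required":["motion"]}

```bash
ls; mkdir -p pics
python3 - <<'E'
from plant import robot, imaging, models
import cv2
s=robot.read_state(); print(s)
for n in ["scene","side","wrist"]:
    im=imaging.read_camera(n); cv2.imwrite(f"pics/{n}0.png",im); m=imaging.camera_model(n); print(n,m)
E
```

```text
pics
{'t': 0.0, 'q': array([ 1.13660748e+00,  1.31101870e-01,  1.48924106e+00, -2.22372042e-05,
        1.52295256e+00, -8.53996868e-02]), 'dq': array([ 0.00064025, -0.0012355 ,  0.00257406, -0.00112247,  0.00079383,
       -0.00112175]), 'joint_torque': array([ 6.83760081e-04, -5.59829485e+01, -4.91767824e+01,  7.68968370e-02,
        3.55202460e-02, -1.74468059e-04]), 'tool_pos': array([0.20483153, 0.56342252, 0.23664379]), 'orientation': array([-1.55506892,  0.27407654, -0.27342028]), 'force': array([ 0.15842366,  0.08560403, -0.19646381]), 'wrist_torque': array([-0.02471761, -0.00087988,  0.04528771]), 'opening': 0.0930829645976687}
scene {'K': array([[393.82161073,   0.        , 273.67089078],
       [  0.        , 393.82161073, 204.94160278],
       [  0.        ,   0.        ,   1.        ]]), 'k1': -0.011083997311885797, 'position': array([ 0.89846501, -0.67381441,  0.76493427]), 'orientation': array([-2.24343393, -0.56910341,  0.24876391])}
side {'K': array([[541.77048317,   0.        , 280.10859099],
       [  0.        , 541.77048317, 198.36757322],
       [  0.        ,   0.        ,   1.        ]]), 'k1': 0.009379822675906042, 'position': array([-0.16249604, -0.66443815,  0.70130748]), 'orientation': array([-2.00181677,  0.90156286, -0.48719154])}
wrist {'K': array([[376.32067094,   0.        , 279.30854789],
       [  0.        , 376.32067094, 208.21479492],
       [  0.        ,   0.        ,   1.        ]]), 'k1': 0.0013852640585133179, 'position': array([0.13227768, 0.59016406, 0.38476185]), 'orientation': array([2.37611236, 1.66472899, 0.23258309])}
```

View pics/scene0.png

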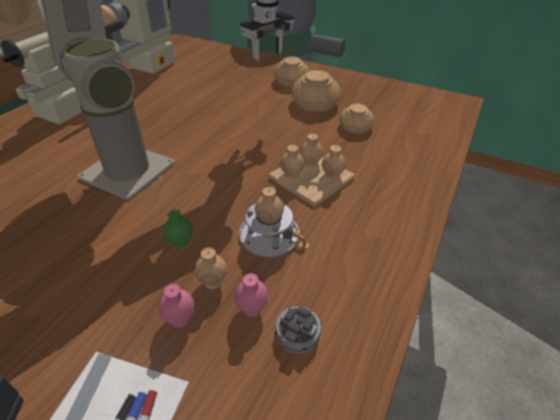

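View pics/side0.png

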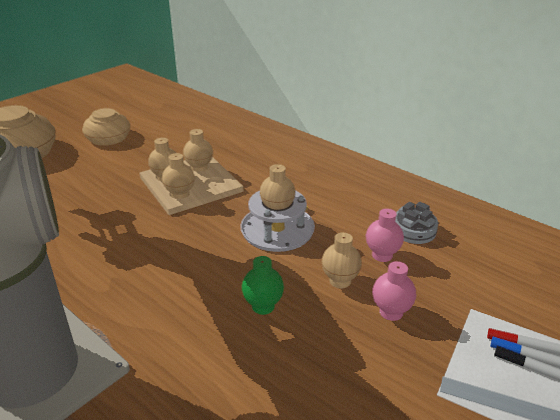

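View pics/wrist0.png

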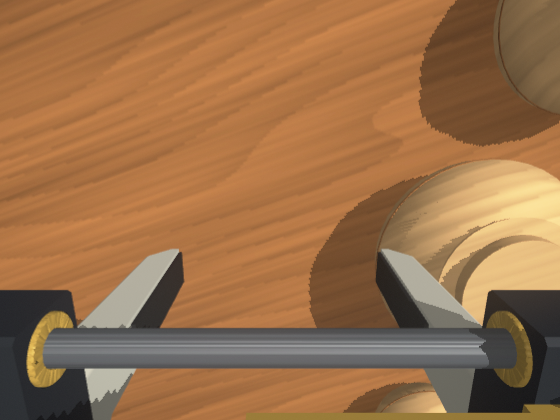

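```bash
cat > h.py <<'E'
import numpy as np, cv2
from scipy.spatial.transform import Rotation as R
from scipy.optimize import minimize
from plant import robot, imaging, models
def proj(m,P):
    P=np.atleast_2d(P); Rm=R.from_rotvec(m['orientation']).as_matrix()
    c=(P-m['position'])@Rm; u=c[:,:2]/c[:,2:]; r2=(u**2).sum(1,keepdims=True)
    u=u*(1+m['k1']*r2); K=m['K']
    return np.c_[u[:,0]*K[0,0]+K[0,2],u[:,1]*K[1,1]+K[1,2]]
def ray(m,px):
    K=m['K'];d=np.array([(px[0]-K[0,2])/K[0,0],(px[1]-K[1,2])/K[1,1]]);u=d.copy()
    for _ in range(5): u=d/(1+m['k1']*(u@u))
    v=R.from_rotvec(m['orientation']).apply([u[0],u[1],1]); return m['position'],v/np.linalg.norm(v)
def on_z(m,px,z):
    o,v=ray(m,px); return o+v*(z-o[2])/v[2]
def tri(rs):
    A=np.zeros((3,3));b=np.zeros(3)
    for o,v in rs:
        Pm=np.eye(3)-np.outer(v,v);A+=Pm;b+=Pm@o
    p=np.linalg.solve(A,b); return p,[np.linalg.norm((np.eye(3)-np.outer(v,v))@(p-o)) for o,v in rs]
# vase profile
_h=np.linspace(47-31,80,14)
PROF=[(0,21),(16,21)]+[(47+37*np.sin(a),37*np.cos(a)) for a in np.linspace(-0.96,1.1,14)]+[(80,16),(105,16)]
PROF=[(h/1000,r/1000) for h,r in PROF]
T=np.linspace(0,2*np.pi,40,endpoint=False)
def sil(m,p,prof=PROF,S=4,tilt=None):
    im=np.zeros((420*S,560*S),np.uint8)
    cs=[]
    for h,r in prof:
        cs.append(proj(m,np.c_[p[0]+r*np.cos(T),p[1]+r*np.sin(T),np.full(40,p[2]+h)]))
    for a,b in zip(cs,cs[1:]):
        hull=cv2.convexHull(((np.r_[a,b]+.5)*S).astype(np.float32).round().astype(np.int32))
        cv2.fillConvexPoly(im,hull,255)
    return cv2.resize(im,(560,420),interpolation=cv2.INTER_AREA)/255.
E
python3 - <<'E'
from h import *
ims={}
for n in ["scene","side"]:
    im=imaging.read_camera(n);ov=im.copy()
    for th in ["vase_done","board","ring_seat","stand","chuck"]:
        for i,r in enumerate(models.outline_of(n,th)):
            px=r['pixels'];print(n,th,i,round(r['confidence'],2),np.round(r['pixel'],1),px.sum())
            np.save(f"m_{n}_{th}_{i}.npy",px)
            c,_=cv2.findContours(px.astype(np.uint8),0,1);cv2.drawContours(ov,c,-1,(0,255,0) if 'vase' in th else (255,255,0),1)
    cv2.imwrite(f"pics/{n}1.png",ov)
print(robot.read_state()['t'])
E
```

```text
scene vase_done 0 0.85 [269.1 203.4] 760
scene board 0 0.78 [311.  182.9] 1719
scene ring_seat 0 0.93 [271.1 223.7] 718
scene stand 0 0.65 [269.4 236.7] 2091
scene chuck 0 0.72 [297.1 329.3] 1642
scene chuck 1 0.7 [333.2 161.2] 556
side vase_done 0 0.61 [275.6 191.6] 1132
side vase_done 1 0.45 [340.4 257.5] 1526
side board 0 0.86 [196.7 186.5] 2356
side ring_seat 0 0.75 [274.4 212.6] 1076
side ring_seat 1 0.42 [342.2 259.6] 1530
side ring_seat 2 0.15 [159.7 153. ] 608
side stand 0 0.74 [279.5 220.9] 3089
side chuck 0 0.75 [419.  224.7] 1316
0.75
```

View pics/scene1.png

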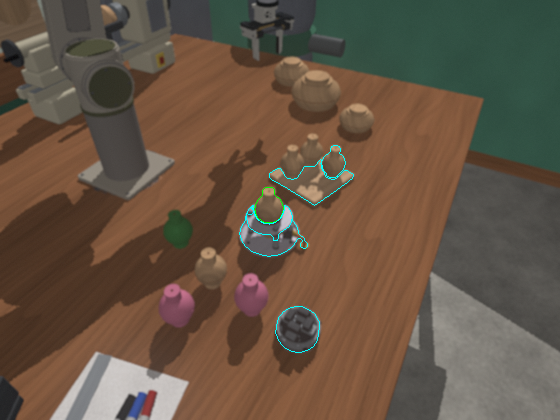

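View pics/side1.png

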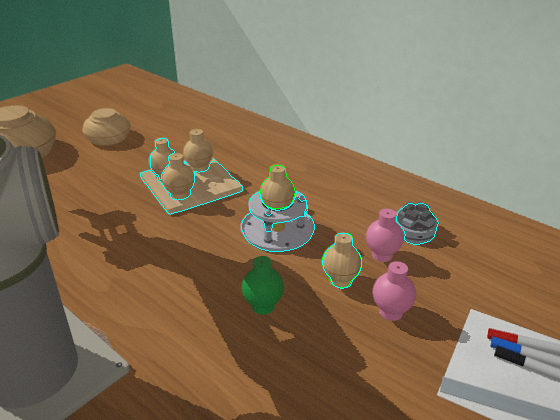

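Run:
```python
from h import *
def crop(n,x,y,w,h,k,name):
    im=cv2.imread(f"pics/{n}0.png")[y:y+h,x:x+w]; return cv2.resize(im,None,fx=k,fy=k,interpolation=cv2.INTER_CUBIC)
cv2.imwrite("pics/c_scene.png",crop("scene",160,125,200,150,4,0))
cv2.imwrite("pics/c_side.png",crop("side",130,120,200,140,4,0))
cv2.imwrite("pics/c_side2.png",crop("side",230,190,200,140,4,0))
cv2.imwrite("pics/c_scene2.png",crop("scene",140,200,200,150,4,0))
```

```text
(no output)
```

View pics/c_scene.png

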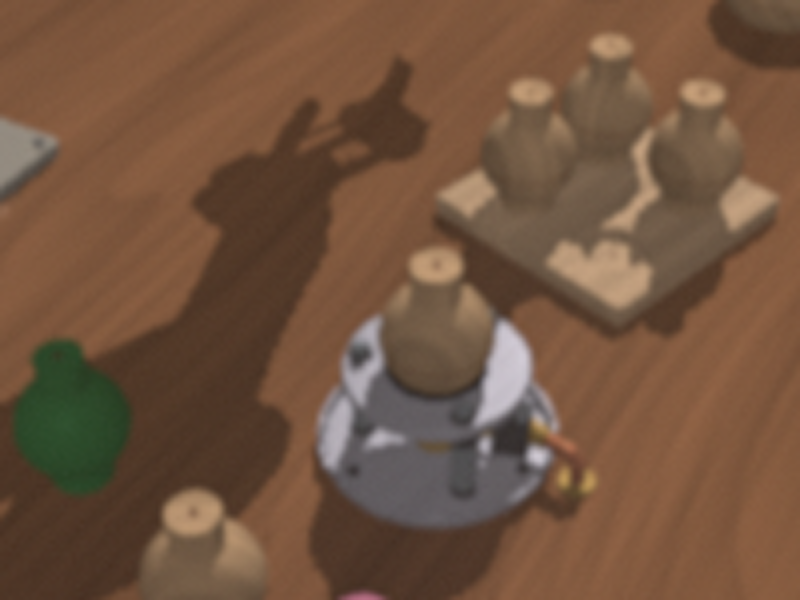

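View pics/c_side.png

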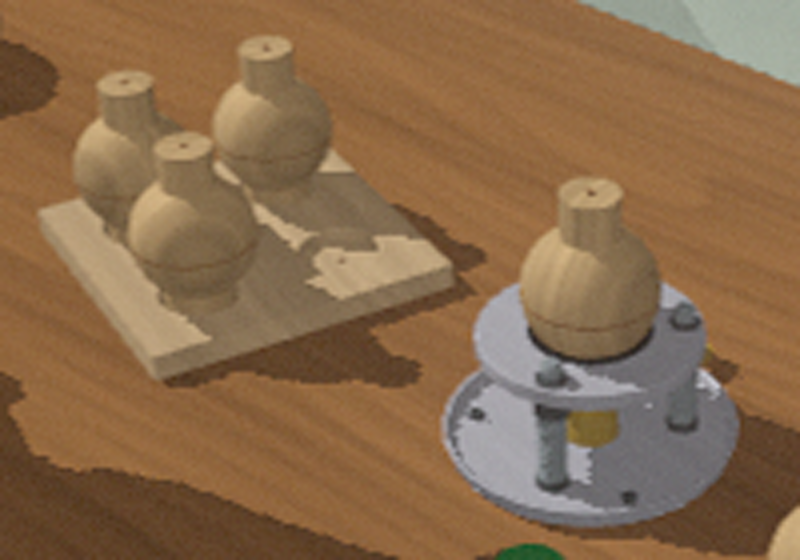

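View pics/c_side2.png

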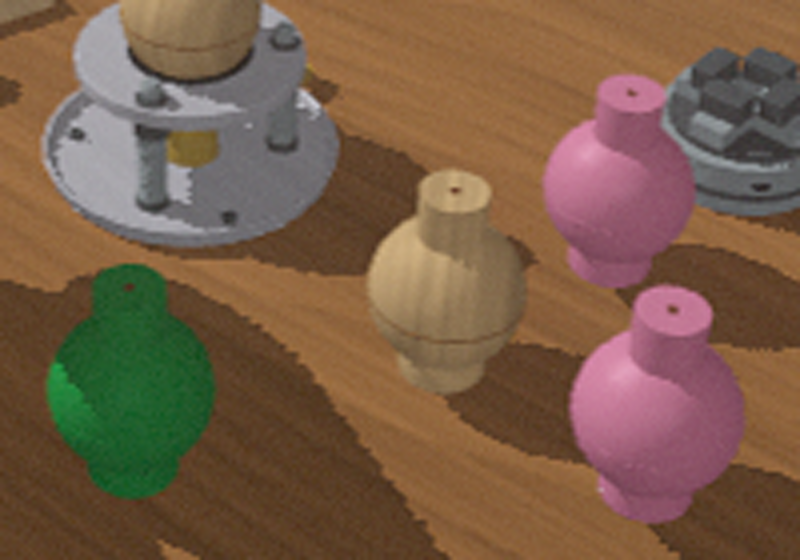

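View pics/c_scene2.png

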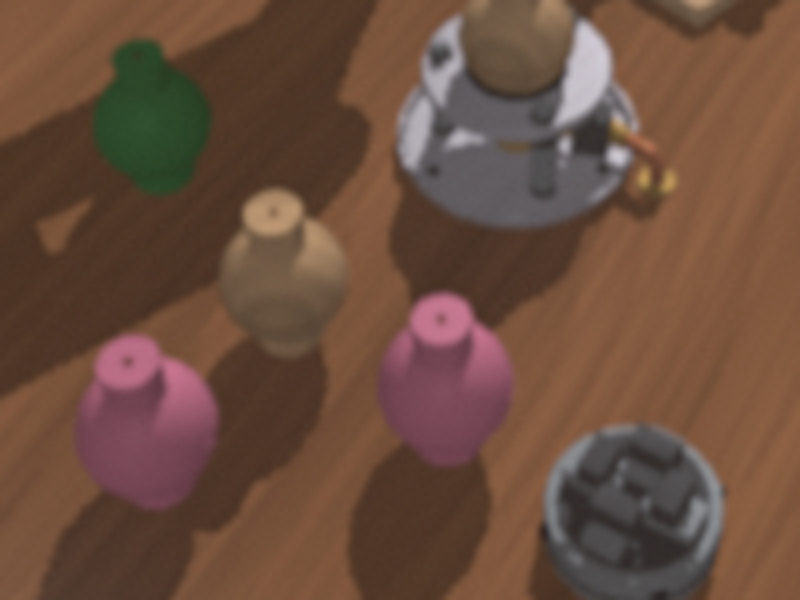

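```bash
cat > meas0.py <<'E'
from h import *
ms,md=imaging.camera_model("scene"),imaging.camera_model("side")
f=lambda x0,y0,c:(x0+(c[0]+.5)/4-.5,y0+(c[1]+.5)/4-.5)
def T2(a,b): 
    p,r=tri([ray(ms,a),ray(md,b)]); return np.round(p*1000,1),np.round(max(r)*1000,1)
print("done",T2(f(160,125,(436,265)),f(130,120,(592,193))))
print("next",T2(f(140,200,(273,212)),f(230,190,(455,190))))
print("green",T2(f(140,200,(138,48)),f(230,190,(129,287))))
for a in [(128,361),(441,319)]:
  for b in [(630,93),(672,309)]: print("pink",T2(f(140,200,a),f(230,190,b)))
for a in [(531,91),(611,46),(703,93)]:
  for b in [(126,82),(183,147),(265,47)]: print("brd",a,b,T2(f(160,125,a),f(130,120,b)))
print("chuck",[on_z(m,q,.058) for m,q in((ms,f(140,200,(633,500))),(md,(416,218)))])
# board corners at z=.016
print("bscene",[np.round(on_z(ms,f(160,125,c),.016)*1000,1) for c in [(437,205),(617,318),(777,200)]])
print("bside",[np.round(on_z(md,f(130,120,c),.016)*1000,1) for c in [(40,214),(158,362),(452,265)]])
E
python3 meas0.py
```

```text
done (array([542. , -35.3, 153. ]), np.float64(1.7))
next (array([ 498. , -233.9,  103.6]), np.float64(1.2))
green (array([ 350.1, -168.7,  105.7]), np.float64(3.4))
pink (array([ 515.3, -339.6,  165.5]), np.float64(36.3))
pink (array([ 491.6, -350.7,  103.7]), np.float64(1.0))
pink (array([ 616.9, -251.7,  103. ]), np.float64(0.9))
pink (array([ 595.3, -263.2,   35.6]), np.float64(47.1))
brd (531, 91) (126, 82) (array([476.2, 240.4, 123.7]), np.float64(21.4))
brd (531, 91) (183, 147) (array([482.1, 218.6, 110.9]), np.float64(1.9))
brd (531, 91) (265, 47) (array([510.2, 164.2, 167.3]), np.float64(11.6))
brd (611, 46) (126, 82) (array([509.1, 303.3, 111.9]), np.float64(1.5))
brd (611, 46) (183, 147) (array([514.5, 275.9, 101.2]), np.float64(25.6))
brd (611, 46) (265, 47) (array([541.9, 216.9, 159.5]), np.float64(9.8))
brd (703, 93) (126, 82) (array([564.7, 377.1,  55.2]), np.float64(8.4))
brd (703, 93) (183, 147) (array([570. , 348. ,  43.3]), np.float64(17.8))
brd (703, 93) (265, 47) (array([595.1, 278.1, 111.1]), np.float64(1.4))
chuck [array([ 0.7402635 , -0.27246263,  0.058     ]), array([ 0.69827388, -0.27586702,  0.058     ])]
bscene [array([426.9, 174.6,  16. ]), array([603.4, 120.8,  16. ]), array([656.6, 307.5,  16. ])]
bside [array([470.9, 356. ,  16. ]), array([417.1, 175. ,  16. ]), array([597.4, 124.5,  16. ])]
```

Run:
```python
from h import *
s=robot.read_state();m=imaging.camera_model("wrist")
Rt=R.from_rotvec(s['orientation']).as_matrix();print("tool axes cols",Rt.round(3))
print("cam in tool",(Rt.T@(m['position']-s['tool_pos'])).round(4), "\n",(Rt.T@R.from_rotvec(m['orientation']).as_matrix()).round(3))
for d in [-.02,0,.019,.1,.2]: print(d,proj(m,s['tool_pos']+Rt[:,1]*d).round(0))
for nm,p in dict(done=(542,-35,155),nxt=(498,-234,105),hole=(568,193,16)).items():
    x,y,z=np.array(p)/1000; print(nm, np.hypot(x,y), np.degrees(np.arctan2(y,x)))
print(np.degrees(s['q']))
```

```text
tool axes cols [[ 0.94  -0.     0.342]
 [-0.342  0.     0.94 ]
 [-0.    -1.     0.   ]]
cam in tool [-0.0773 -0.1479  0.    ] 
 [[ 0.     0.961  0.277]
 [ 0.001 -0.277  0.961]
 [ 1.     0.    -0.001]]
-0.02 [[280. 309.]]
0 [[280. 285.]]
0.019 [[280. 266.]]
0.1 [[280. 216.]]
0.2 [[280. 185.]]
done 0.5431288981448142 -3.694781895617112
nxt 0.550236312869298 -25.167870149781617
hole 0.5998941573311078 18.76718209170572
[ 6.51222035e+01  7.46859040e+00  8.52665366e+01  2.88878027e-03
  8.72600112e+01 -4.89237687e+00]
```

>>> carry_out(
  motion=[0.036,-0.002,-0.029,0,0,0,1,0.036,-0.002,-0.029,0,0,0,1,0.036,-0.002,-0.029,0,0,0,1,0.036,-0.002,-0.029,0,0,0,1,0.036,-0.002,-0.029,0,0,0,1],
)

```text
t: 1.25
tool_pos: [0.3248, 0.364, 0.2461]
orientation: [-1.555, 0.267, -0.265]
force: [0.5, 0.0, 0.4]
opening: 0.0929
```

>>> carry_out(
  motion=[0.036,-0.002,-0.029,0,0,0,1,0.036,-0.002,-0.029,0,0,0,1,0.036,-0.002,-0.029,0,0,0,1,0.036,-0.002,-0.029,0,0,0,1,0.036,-0.002,-0.029,0,0,0,1],
)

```text
t: 1.75
tool_pos: [0.4497, 0.1589, 0.258]
orientation: [-1.552, 0.263, -0.267]
force: [0.8, 0.4, 0.4]
opening: 0.0928
```

>>> carry_out(
  motion=[0.036,0,-0.029,0,0,0,1,0.032,0,-0.029,0,0,0,1,0,0,0,0,0,0,1,0,0,0,0,0,0,1,0,0,0,0,0,0,1],
)

```text
t: 2.25
tool_pos: [0.4981, 0.0728, 0.2591]
orientation: [-1.552, 0.267, -0.276]
force: [0.5, 0.6, 0.8]
opening: 0.093
```

```bash
cat > shot.py <<'E'
from h import *
import sys,pickle
n,nm=sys.argv[1:3]
m=imaging.camera_model(n); s=robot.read_state(); im=imaging.read_camera(n); m2=imaging.camera_model(n)
cv2.imwrite(f"pics/{nm}.png",im); pickle.dump((m,s),open(f"pics/{nm}.pkl","wb"))
print(s['t'],s['tool_pos'].round(4),s['orientation'].round(3),s['force'].round(1),s['opening'], abs(m2['position']-m['position']).max())
E
python3 shot.py wrist w1
```

```text
2.25 [0.4981 0.0728 0.2591] [-1.552  0.267 -0.276] [0.5 0.6 0.8] 0.09297400303915201 0.00032419685151248434
```

View pics/w1.png

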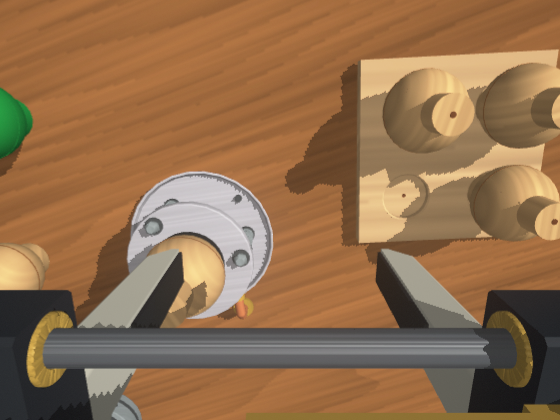

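Run:
```python
from h import *
im=cv2.imread("pics/w1.png")
cv2.imwrite("pics/w1c.png",cv2.resize(im[50:250,340:560],None,fx=3.6,fy=3,interpolation=cv2.INTER_CUBIC)[:600])
```

```text
(no output)
```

View pics/w1c.png

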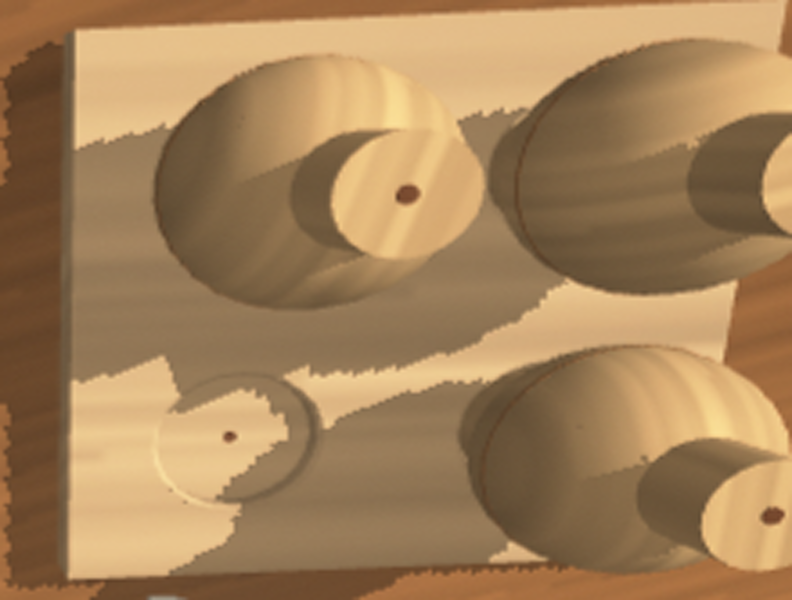

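Run:
```python
from h import *
import pickle
m,s=pickle.load(open("pics/w1.pkl","rb"))
g=lambda c:(340+(c[0]+.5)/3.6-.5,50+(c[1]+.5)/3-.5)
for nm,c,z in [("hole dot",(230,437),.008),("A",(407,194),.113),("C",(772,516),.113),("corner near A",(74,31),.016),("corner free",(68,578),.016)]:
    print(nm,(on_z(m,g(c),z)*1000).round(1))
ms,md=imaging.camera_model("scene"),imaging.camera_model("side")
def T3(a,b,w): 
    p,r=tri([ray(ms,a),ray(md,b),ray(m,w)]); return np.round(p*1000,1),np.round(np.array(r)*1000,1)
f=lambda x0,y0,c:(x0+(c[0]+.5)/4-.5,y0+(c[1]+.5)/4-.5)
print(T3(f(160,125,(531,91)),f(130,120,(183,147)),g((407,194))))
print(T3(f(160,125,(703,93)),f(130,120,(265,47)),g((772,516))))
print("hole side",[on_z(md,f(130,120,c),z)*1e3 for c,z in (((342,260),.008),)], on_z(ms,f(160,125,(618,255)),.008)*1e3)
```

```text
hole dot [567.5 192.8   8. ]
A [480.9 219.1 113. ]
C [593.7 279.  113. ]
corner near A [418.6 185.4  16. ]
corner free [600.1 130.2  16. ]
(array([481.9, 219.5, 110.6]), array([1.6, 2.2, 0.8]))
(array([595.1, 279.4, 110.7]), array([1.1, 1.9, 0.9]))
hole side [array([566.27419707, 187.29436171,   8.        ])] [571.66874268 195.22640974   8.        ]
```

>>> carry_out(
  motion=[0.026,0,-0.029,0,0,0,0.5,0.026,0,-0.029,0,0,0,0.5,0.026,0,-0.028,0,0,0,0.5,0,0,0,0,0,0,0.5,0,0,0,0,0,0,0.5],
)

```text
t: 2.8
tool_pos: [0.5427, -0.0287, 0.2598]
orientation: [-1.551, 0.256, -0.266]
force: [-0.3, 0.9, 0.1]
opening: 0.0696
```

```bash
python3 shot.py wrist w2
```

```text
2.8 [ 0.5427 -0.0287  0.2598] [-1.551  0.256 -0.266] [-0.3  0.9  0.1] 0.06958328505932808 0.00014642433089469623
```

View pics/w2.png

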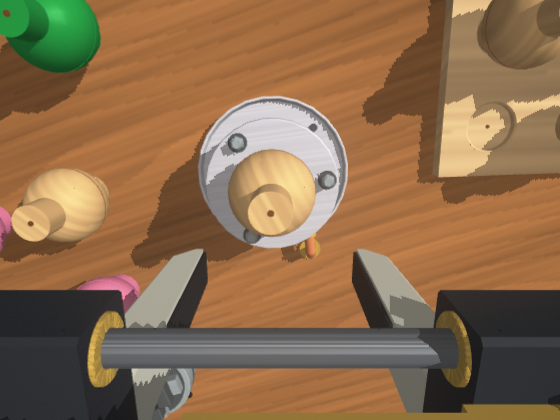

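Run:
```python
from h import *
import pickle
m,s=pickle.load(open("pics/w2.pkl","rb")); m1,_=pickle.load(open("pics/w1.pkl","rb"))
im=cv2.imread("pics/w2.png")
def ref(c):
    x,y=map(int,c);w=im[y-4:y+5,x-4:x+5].astype(float).sum(2);k=np.clip(np.median(w)-40-w,0,None);yy,xx=np.mgrid[-4:5,-4:5]
    return (x+(k*xx).sum()/k.sum(),y+(k*yy).sum()/k.sum())
d,n,h=ref((270,213)),ref((30,223)),ref((487,127));print(d,n,h)
print("done",on_z(m,d,.155)*1e3,"next",on_z(m,n,.105)*1e3,"hole",on_z(m,h,.008)*1e3)
ms,md=imaging.camera_model("scene"),imaging.camera_model("side")
f=lambda x0,y0,c:(x0+(c[0]+.5)/4-.5,y0+(c[1]+.5)/4-.5)
print(tri([ray(ms,f(160,125,(436,265))),ray(md,f(130,120,(592,193))),ray(m,d)]))
print(tri([ray(ms,f(140,200,(273,212))),ray(md,f(230,190,(455,190))),ray(m,n)]))
Rt=R.from_rotvec(s['orientation']).as_matrix();print(Rt.round(3))
print("tool delta to done top",Rt.T@(on_z(m,d,.155)-s['tool_pos']))
# nuts
for c in [(237,143),(328,180),(251,236)]: print(on_z(m,c,.083)*1e3)
print(np.mean([on_z(m,c,.083)*1e3 for c in [(237,142),(328,180),(251,236)]],0))
cv2.imwrite("pics/w2c.png",cv2.resize(im[90:260,190:360],None,fx=3.5,fy=3.5,interpolation=cv2.INTER_CUBIC))
```

```text
(np.float64(270.1412844036697), np.float64(213.18593272171253)) (np.float64(30.143861649562904), np.float64(223.32269099201824)) (np.float64(487.00585399449034), np.float64(126.1918044077135))
done [540.53289915 -34.32511227 155.        ] next [ 496.88893427 -234.77226242  105.        ] hole [566.98665975 192.82149695   8.        ]
(array([ 0.54175065, -0.03491251,  0.15266434]), [np.float64(0.0016288308010484263), np.float64(0.00179567999681666), np.float64(0.0006026792682391789)])
(array([ 0.49748561, -0.23454149,  0.10432697]), [np.float64(0.0015317362228108424), np.float64(0.0010943769085735018), np.float64(0.000818833660879347)])
[[ 0.945  0.007  0.326]
 [-0.326  0.003  0.945]
 [ 0.006 -1.     0.005]]
tool delta to done top [-0.00081624  0.10474901 -0.00661069]
[492.62328579 -48.88988536  83.        ]
[548.92181876  15.21061399  83.        ]
[575.97936851 -66.91121399  83.        ]
[538.91100867 -33.429632    83.        ]
```

View pics/w2c.png

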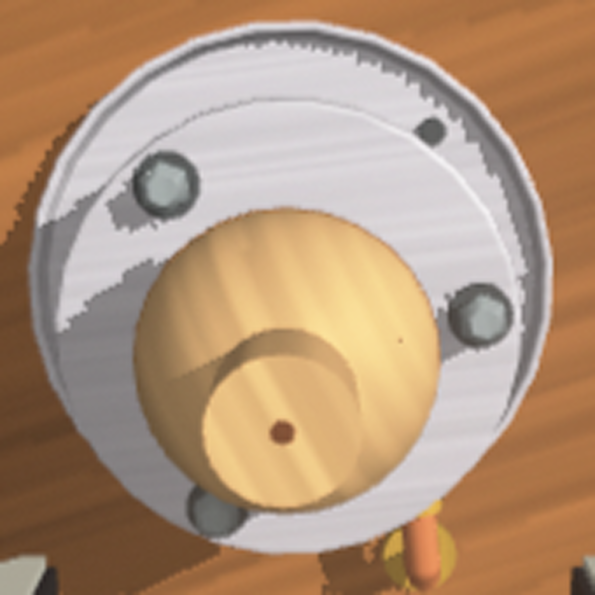

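>>> carry_out(
  motion=[-0.001,0.03,-0.007,0,0,0.4,0.5,0,0.03,0,0,0,0,0.5,0,0.02,0,0,0,0,0.5,0,0,0,0,0,0,0.5,0,0,0,0,0,0,0.5],
)

```text
t: 3.35
tool_pos: [0.5391, -0.0263, 0.1801]
orientation: [-1.549, 0.25, -0.255]
force: [-0.3, 0.0, 0.5]
opening: 0.0696
```

```bash
cat > rel.py <<'E'
from h import *
import sys
s=robot.read_state();Rt=R.from_rotvec(s['orientation']).as_matrix()
t=np.array([float(a) for a in sys.argv[1:4]])
print(s['t'],s['tool_pos'].round(4),Rt.round(3)[:,1],"delta tool mm",(Rt.T@(t-s['tool_pos'])*1e3).round(1), "F",s['force'].round(1),s['wrist_torque'].round(2))
E
python3 rel.py .5406 -.0344 .152; python3 shot.py wrist w3
```

```text
3.35 [ 0.5391 -0.0263  0.1801] [ 0.004  0.006 -1.   ] delta tool mm [ 4.  28.  -7.4] F [-0.3  0.   0.5] [0.02 0.02 0.  ]
3.35 [ 0.5391 -0.0263  0.1801] [-1.549  0.25  -0.255] [-0.3  0.   0.5] 0.06962251090209319 3.8105126538179324e-05
```

View pics/w3.png

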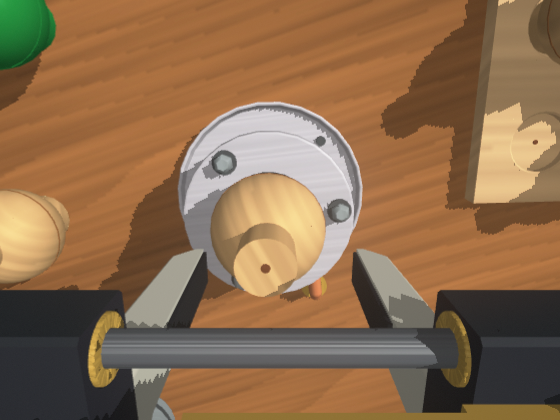

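>>> carry_out(
  motion=[0.004,0,-0.007,0,0,0,0.5,0,0,0,0,0,0,0.5,0,0.014,0,0,0,0,0.5,0,0,0,0,0,0,0.5,0,0,0,0,0,0,0.5],
)

```text
t: 3.9
tool_pos: [0.5434, -0.0346, 0.1696]
orientation: [-1.549, 0.244, -0.26]
force: [0.7, -0.7, 0.1]
opening: 0.0697
```

```bash
python3 rel.py .5406 -.0344 .152; python3 shot.py wrist w4
```

```text
3.9 [ 0.5434 -0.0346  0.1696] [ 0.011  0.005 -1.   ] delta tool mm [-2.9 17.6 -0.8] F [ 0.7 -0.7  0.1] [0.02 0.01 0.01]
3.9 [ 0.5434 -0.0346  0.1696] [-1.549  0.244 -0.26 ] [ 0.7 -0.7  0.1] 0.06973651242353816 0.0003404603062842071
```

View pics/w4.png

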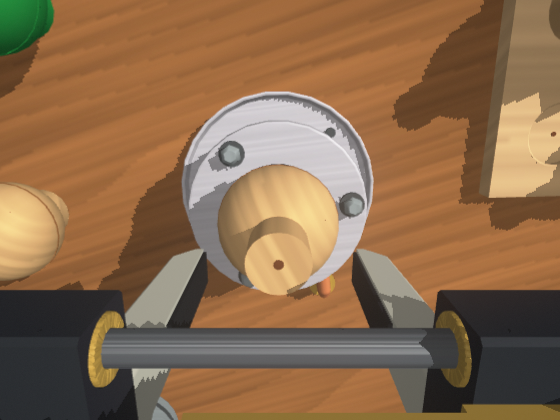

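>>> carry_out(
  motion=[-0.003,0.005,-0.001,-0.4,0,0.5,0.5,0,0.01,0,0,0,0,0.5,0,0.003,0,0,0,0,0.5,0,0,0,0,0,0,0.5,0,0,0,0,0,0,0.5],
)

```text
t: 4.45
tool_pos: [0.5391, -0.0344, 0.1489]
orientation: [-1.555, 0.254, -0.25]
force: [0.8, -0.9, 0.6]
opening: 0.0695
```

```bash
python3 rel.py .5406 -.0344 .152; python3 shot.py wrist w5;python3 shot.py side s5; python3 rel.py .5406 -.0344 .152
```

```text
4.45 [ 0.5391 -0.0344  0.1489] [-0.003  0.001 -1.   ] delta tool mm [ 1.4 -3.1  0.5] F [ 0.8 -0.9  0.6] [-0.02  0.06 -0.06]
4.45 [ 0.5391 -0.0344  0.1489] [-1.555  0.254 -0.25 ] [ 0.8 -0.9  0.6] 0.06954663090372827 6.368369137449426e-05
4.5 [ 0.5391 -0.0344  0.1489] [-1.555  0.254 -0.25 ] [ 0.3 -0.6 -0.5] 0.06941855386468361 0.0
4.55 [ 0.5393 -0.0344  0.1492] [-0.002  0.001 -1.   ] delta tool mm [ 1.2 -2.8  0.4] F [-0.4  0.3  0.3] [-0.04  0.    0.01]
```

View pics/w5.png

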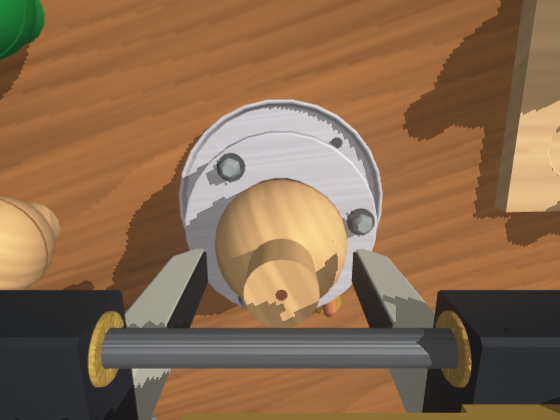

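View pics/s5.png

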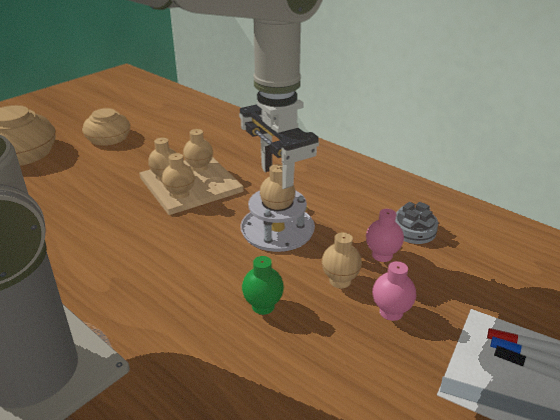

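>>> carry_out(
  motion=[0.001,-0.003,0,0,0,0,0.5,0,0,0,0,0,0,-1,0,0,0,0,0,0,-1,0,0,0,0,0,0,-1,0,0,0,0,0,0,-1],
  squeeze=25,
)

```text
t: 5.05
tool_pos: [0.5411, -0.0349, 0.1537]
orientation: [-1.555, 0.252, -0.252]
force: [-0.1, -0.0, 0.7]
opening: 0.0424
```

```bash
python3 rel.py .5406 -.0344 .152; python3 shot.py wrist w6
```

```text
5.05 [ 0.5411 -0.0349  0.1537] [-0.     0.001 -1.   ] delta tool mm [-0.7  1.7  0.3] F [-0.1 -0.   0.7] [0.05 0.02 0.02]
5.05 [ 0.5411 -0.0349  0.1537] [-1.555  0.252 -0.252] [-0.1 -0.   0.7] 0.042350123287494615 2.29339850127408e-06
```

View pics/w6.png

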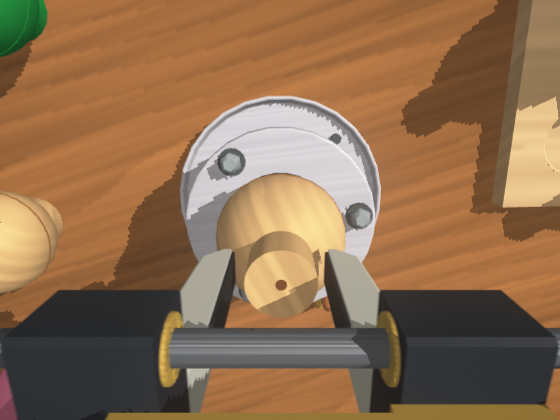

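>>> carry_out(
  motion=[0,0,0,0,0,0,-1,0,0,0,0,0,0,-1,0,0,0,0,0,0,-1,0,-0.01,0,0,0,0,-1,0,-0.01,0,0,0,0,-1],
)

```text
t: 5.6
tool_pos: [0.5397, -0.0346, 0.1728]
orientation: [-1.555, 0.255, -0.249]
force: [0.9, -0.9, -0.7]
opening: 0.0316
```

```bash
python3 rel.py .5406 -.0344 .152; python3 shot.py wrist w7
```

```text
5.6 [ 0.5397 -0.0346  0.1728] [-0.004  0.001 -1.   ] delta tool mm [ 0.8 20.8  0.5] F [ 0.9 -0.9 -0.7] [ 0.01  0.01 -0.02]
5.6 [ 0.5397 -0.0346  0.1728] [-1.555  0.255 -0.249] [ 0.9 -0.9 -0.7] 0.031565384123379024 0.0018874992713140415
```

View pics/w7.png

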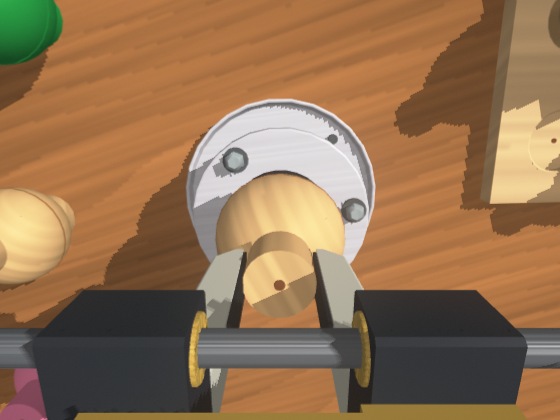

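>>> carry_out(
  motion=[0,-0.02,0,0,0,0,-1,0,-0.02,0,0,0,0,-1,-0.004,-0.002,0.02,0,0,0,-1,-0.009,0,0.042,0,0,0,-1,-0.009,0,0.042,0,0,0,-1],
)

```text
t: 6.15
tool_pos: [0.5545, 0.0682, 0.2231]
orientation: [-1.556, 0.255, -0.262]
force: [1.1, -0.3, -1.0]
opening: 0.0317
```

>>> carry_out(
  motion=[-0.009,0,0.042,0,0,0,-1,-0.009,0,0.042,0,0,0,-1,-0.006,0,0.026,0,0,0,-1,-0.001,0,0.01,0,0,0,-1,0,0,0,0,0,0,-1],
)

```text
t: 6.65
tool_pos: [0.5705, 0.1994, 0.2267]
orientation: [-1.554, 0.248, -0.262]
force: [-0.8, -0.2, -1.1]
opening: 0.0314
```

```bash
python3 rel.py .5673 .1928 .1117; python3 shot.py wrist w8;python3 rel.py .5673 .1928 .1117
```

```text
6.65 [0.5705 0.1994 0.2267] [ 0.009  0.001 -1.   ] delta tool mm [ -1.8 115.   -7.7] F [-0.8 -0.2 -1.1] [-0.03  0.01  0.03]
6.65 [0.5705 0.1994 0.2267] [-1.554  0.248 -0.262] [-0.8 -0.2 -1.1] 0.03136869889852008 0.0007245242983371369
6.7 [0.5705 0.1986 0.2267] [ 0.009  0.    -1.   ] delta tool mm [ -2.1 115.   -6.9] F [-1.7 -0.7 -0.7] [-0.03  0.05  0.02]
```

View pics/w8.png

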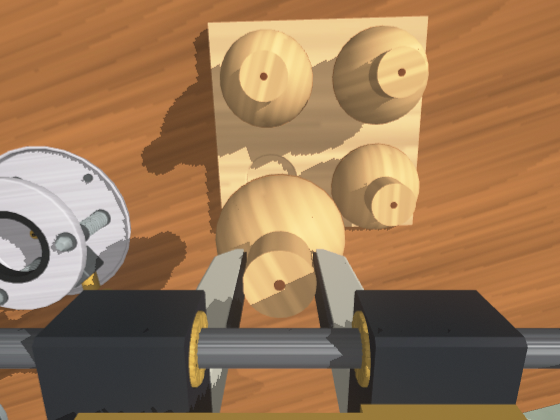

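Run:
```python
from h import *
import pickle
m,s=pickle.load(open("pics/w8.pkl","rb")); im=cv2.imread("pics/w8.png")
def ref(c):
    x,y=map(int,c);w=im[y-4:y+5,x-4:x+5].astype(float).sum(2);k=np.clip(np.median(w)-40-w,0,None);yy,xx=np.mgrid[-4:5,-4:5]
    return (x+(k*xx).sum()/k.sum(),y+(k*yy).sum()/k.sum())
A,B,C=[on_z(m,ref(c),.113)*1e3 for c in [(263,76),(402,72),(393,205)]]
print(A,B,C,A+C-B, np.linalg.norm(A-B),np.linalg.norm(C-B))
Rt=R.from_rotvec(s['orientation']).as_matrix()
d=ref((279,285)); o,v=ray(m,d); p=s['tool_pos']
# intersect dot ray with plane 1.3mm above TCP
q=o+v*((p[2]+.0013-o[2])/v[2]); print("dot in tool mm",Rt.T@(q-p)*1e3)
```

```text
[480.52602624 218.62531671 113.        ] [506.87682602 305.04839753 113.        ] [593.43495503 278.7008212  113.        ] [567.08415526 192.27774039 113.        ] 90.3510572505553 90.47930413565668
dot in tool mm [nan nan nan]<stdin>:6: RuntimeWarning: invalid value encountered in scalar divide
```

>>> carry_out(
  motion=[-0.002,0.02,-0.007,0,0,0.4,-1,0,0.03,0,0,0,0,-1,0,0.025,0,0,0,0,-1,0,0,0,0,0,0,-1,0,0,0,0,0,0,-1],
)

```text
t: 7.2
tool_pos: [0.5685, 0.1849, 0.1528]
orientation: [-1.553, 0.256, -0.265]
force: [-0.4, -0.4, -1.1]
opening: 0.0315
```

```bash
python3 rel.py .5672 .1926 .1117; python3 shot.py wrist w9;python3 rel.py .5672 .1926 .1117
```

```text
7.2 [0.5685 0.1849 0.1528] [ 0.006  0.001 -1.   ] delta tool mm [-3.9 41.1  6.7] F [-0.4 -0.4 -1.1] [ 0.02  0.01 -0.  ]
7.2 [0.5685 0.1849 0.1528] [-1.553  0.256 -0.265] [-0.4 -0.4 -1.1] 0.03145416410533101 8.726001561093488e-05
7.25 [0.5684 0.1849 0.1526] [ 0.005  0.001 -1.   ] delta tool mm [-3.8 40.9  6.8] F [-0.3 -0.2 -1.9] [0.02 0.06 0.01]
```

>>> carry_out(
  motion=[-0.004,0,0.007,0,0,0.3,-1,0,0,0,0,0,0,-1,0,0.015,0,0,0,0,-1,0,0,0,0,0,0,-1,0,0,0,0,0,0,-1],
)

```text
t: 7.75
tool_pos: [0.5697, 0.1938, 0.1417]
orientation: [-1.549, 0.256, -0.266]
force: [-0.2, 0.3, -0.9]
opening: 0.0311
```

```bash
python3 rel.py .5672 .1926 .1117; python3 shot.py wrist w10;python3 rel.py .5672 .1926 .1117
```

```text
7.75 [0.5697 0.1938 0.1417] [ 0.007  0.004 -1.   ] delta tool mm [-2.1 30.  -2.1] F [-0.2  0.3 -0.9] [-0.    0.02  0.  ]
7.75 [0.5697 0.1938 0.1417] [-1.549  0.256 -0.266] [-0.2  0.3 -0.9] 0.031081703231682016 0.0004334426294756999
7.8 [0.5692 0.1936 0.1412] [ 0.006  0.004 -1.   ] delta tool mm [-1.7 29.5 -1.8] F [ 0.1 -1.2 -1.6] [-0.    0.01 -0.05]
```

View pics/w10.png

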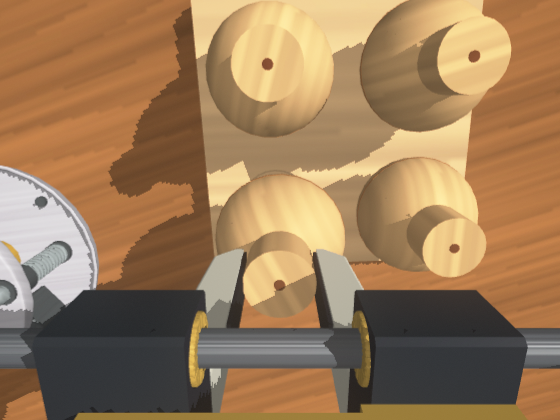

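>>> carry_out(
  motion=[-0.002,0.004,-0.002,-0.3,0,0.3,-1,0,0,0,0,0,0,-1,0,0.008,0,0,0,0,-1,0,0,0,0,0,0,-1,0,0,0,0,0,0,-1],
)

```text
t: 8.3
tool_pos: [0.5663, 0.1923, 0.128]
orientation: [-1.555, 0.262, -0.26]
force: [-0.3, 0.2, -1.4]
opening: 0.0317
```

```bash
python3 rel.py .5672 .1926 .1117; python3 shot.py wrist w11;python3 shot.py scene sc11;python3 shot.py side sd11;python3 rel.py .5672 .1926 .1117
python3 - <<'E'
import cv2,numpy as np
a=cv2.imread("pics/sc11.png")[110:230,230:380];b=cv2.imread("pics/sd11.png")[100:220,130:280]
cv2.imwrite("pics/z11.png",np.hstack([cv2.resize(x,(400,320),interpolation=cv2.INTER_CUBIC) for x in (a,b)]))
E
```

```text
8.3 [0.5663 0.1923 0.128 ] [-0.001  0.    -1.   ] delta tool mm [ 0.8 16.3  0.6] F [-0.3  0.2 -1.4] [ 0.06 -0.01 -0.06]
8.3 [0.5663 0.1923 0.128 ] [-1.555  0.262 -0.26 ] [-0.3  0.2 -1.4] 0.031711100630521225 0.00021530352464993463
8.35 [0.5661 0.1922 0.1277] [-1.555  0.262 -0.259] [-0.2 -0.6 -1.7] 0.031483852646559854 0.0
8.4 [0.5661 0.1923 0.1279] [-1.555  0.262 -0.259] [ 0.2  0.7 -2.8] 0.031317286165806514 0.0
8.45 [0.5662 0.1923 0.1281] [-0.001  0.    -1.   ] delta tool mm [ 0.8 16.4  0.6] F [-0.2  1.1 -1.2] [-0.06  0.03 -0.02]
```

View pics/z11.png

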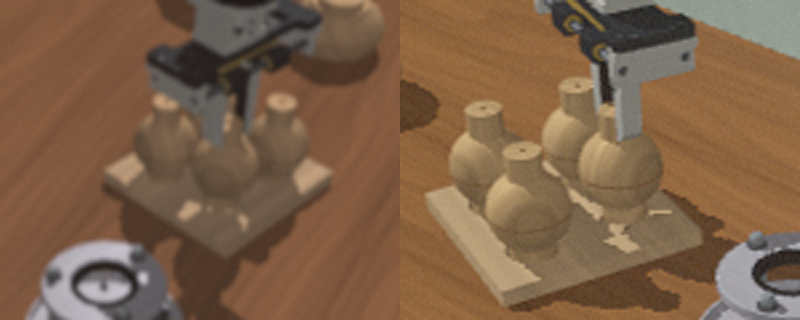

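>>> carry_out(
  motion=[0.001,0.004,0,0,0,0,-1,0,0.004,0,0,0,0,-1,0,0.003,0,0,0,0,-1,0,0,0,0,0,0,-1,0,0,0,0,0,0,-1],
)

```text
t: 8.95
tool_pos: [0.5675, 0.192, 0.1163]
orientation: [-1.555, 0.262, -0.26]
force: [-0.1, -0.3, -1.0]
opening: 0.0314
```

```bash
python3 rel.py .5672 .1926 .1117
```

```text
8.95 [0.5675 0.192  0.1163] [-0.001  0.001 -1.   ] delta tool mm [-0.5  4.6  0.5] F [-0.1 -0.3 -1. ] [-0.   -0.04  0.04]
```

Neck is ~3 mm into the hole, no contact force. Lower the last part gently.

>>> carry_out(
  motion=[0,0.002,0,0,0,0,-1,0,0.002,0,0,0,0,-1,0,0,0,0,0,0,-1,0,0,0,0,0,0,-1,0,0,0,0,0,0,-1],
)

```text
t: 9.45
tool_pos: [0.5678, 0.1921, 0.1124]
orientation: [-1.554, 0.261, -0.26]
force: [-0.1, -0.0, -2.3]
opening: 0.032
```

```bash
python3 rel.py .5672 .1926 .1117
```

```text
9.45 [0.5678 0.1921 0.1124] [-0.     0.001 -1.   ] delta tool mm [-0.7  0.7  0.3] F [-0.1 -0.  -2.3] [0.04 0.03 0.03]
```

>>> carry_out(
  motion=[-0.001,0.001,0,0,0,0,-1,0,0.001,0,0,0,0,-1,0,0,0,0,0,0,-1,0,0,0,0,0,0,-1,0,0,0,0,0,0,-1],
)

```text
t: 9.95
tool_pos: [0.5681, 0.1924, 0.1123]
orientation: [-1.554, 0.258, -0.263]
force: [-0.1, -0.0, 0.3]
opening: 0.0314
```

```bash
python3 rel.py .5672 .1926 .1117
```

```text
9.95 [0.5681 0.1924 0.1123] [ 0.003  0.001 -1.   ] delta tool mm [-0.9  0.6 -0.1] F [-0.1 -0.   0.3] [-0.07  0.01 -0.05]
```

```bash
python3 shot.py wrist w12;python3 shot.py side sd12;python3 shot.py scene sc12
python3 - <<'E'
import cv2,numpy as np
a=cv2.imread("pics/sc12.png")[110:230,230:380];b=cv2.imread("pics/sd12.png")[100:220,130:280]
cv2.imwrite("pics/z12.png",np.hstack([cv2.resize(x,(400,320),interpolation=cv2.INTER_CUBIC) for x in (a,b)]))
E
```

```text
9.95 [0.5681 0.1924 0.1123] [-1.554  0.258 -0.263] [-0.1 -0.   0.3] 0.03144408900030479 7.257445254316153e-06
10.0 [0.5681 0.1924 0.1124] [-1.554  0.258 -0.263] [ 0.3 -0.7  0.2] 0.0316430478691251 0.0
10.05 [0.5681 0.1924 0.1124] [-1.554  0.258 -0.263] [-0.5  0.1  0.2] 0.03135232420428738 0.0
```

View pics/z12.png

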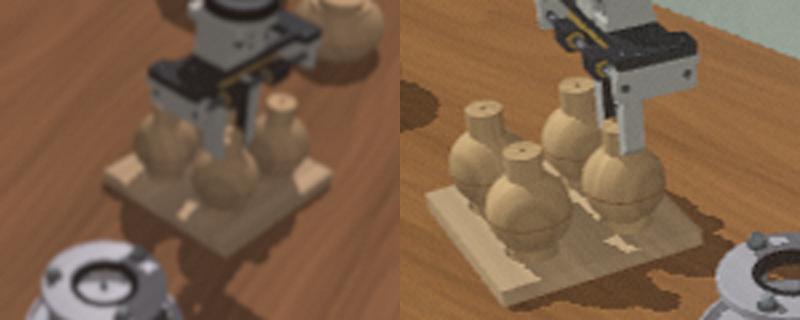

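View pics/w12.png

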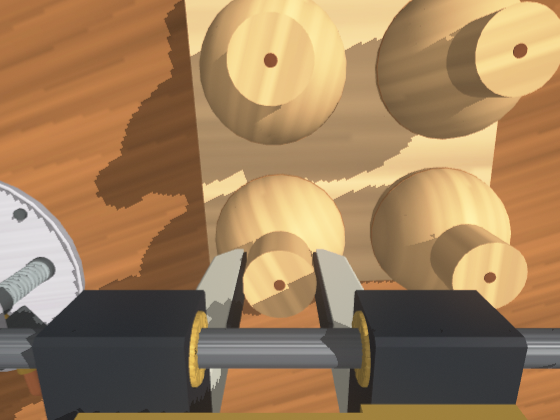

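>>> carry_out(
  motion=[0,0,0,0,0,0,-0.2,0,0,0,0,0,0,0,0,0,0,0,0,0,0.2,0,0,0,0,0,0,0.2,0,0,0,0,0,0,0.2],
)

```text
t: 10.6
tool_pos: [0.5678, 0.1925, 0.112]
orientation: [-1.554, 0.259, -0.262]
force: [0.1, 0.2, -0.3]
opening: 0.0558
```

>>> carry_out(
  motion=[0,-0.01,0,0,0,0,0.2,0,-0.03,0,0,0,0,0.2,0,-0.05,0,0,0,0,0.2,0,-0.05,0,0,0,0,0.2,0,0,0,0,0,0,0.2],
)

```text
t: 11.1
tool_pos: [0.5658, 0.1919, 0.2573]
orientation: [-1.555, 0.262, -0.259]
force: [0.0, -0.4, 0.6]
opening: 0.0557
```

```bash
python3 shot.py wrist w13; python3 shot.py side sd13
```

```text
11.1 [0.5658 0.1919 0.2573] [-1.555  0.262 -0.259] [ 0.  -0.4  0.6] 0.055697073807800423 0.003278133924084159
11.15 [0.5647 0.1917 0.2538] [-1.557  0.265 -0.257] [ 0.5  0.4 -0.2] 0.05596282579592106 0.0
```

View pics/w13.png

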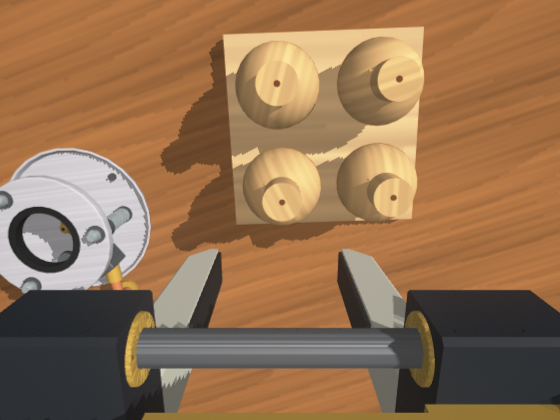

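View pics/sd13.png

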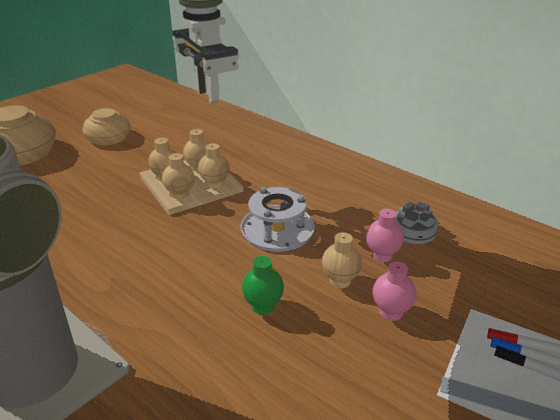

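```bash
python3 - <<'E'
from h import *
import pickle
m,s=pickle.load(open("pics/w13.pkl","rb")); im=cv2.imread("pics/w13.png")
m=imaging.camera_model("wrist") if 0 else m
def ref(c):
    x,y=map(int,c);w=im[y-3:y+4,x-3:x+4].astype(float).sum(2);k=np.clip(np.median(w)-40-w,0,None);yy,xx=np.mgrid[-3:4,-3:4]
    return (x+(k*xx).sum()/k.sum(),y+(k*yy).sum()/k.sum())
A,B,C,D=[on_z(m,ref(c),.113)*1e3 for c in [(277,83),(399,79),(393,198),(282,202)]]
print(A,B,C,D,"err D",D-(A+C-B)); print([np.linalg.norm(p-q).round(1) for p,q in [(A,B),(B,C),(C,D),(D,A)]])
E
python3 rel.py .4969 -.2348 .25
```

```text
[480.43431016 218.42082019 113.        ] [506.36923446 304.31001561 113.        ] [593.12319043 278.43693336 113.        ] [567.58537909 192.86329981 113.        ] err D [0.39711297 0.31556186 0.        ]
[np.float64(89.7), np.float64(90.5), np.float64(89.3), np.float64(90.8)]
11.2 [0.5635 0.1913 0.2504] [-0.01  -0.002 -1.   ] delta tool mm [  76.1    2.  -424.5] F [-0.2  0.6 -1. ] [ 0.01  0.02 -0.03]
```

>>> carry_out(
  motion=[0.004,0,-0.025,0,0,0,0.2,0.008,0,-0.043,0,0,0,0.2,0.008,0,-0.043,0,0,0,0.2,0.008,0,-0.043,0,0,0,0.2,0.008,0,-0.043,0,0,0,0.2],
)

```text
t: 11.7
tool_pos: [0.5284, -0.0073, 0.2422]
orientation: [-1.56, 0.271, -0.236]
force: [0.8, -0.1, 0.3]
opening: 0.0559
```

>>> carry_out(
  motion=[0.008,0,-0.043,0,0,0,0.2,0.008,0,-0.043,0,0,0,0.2,0.008,0,-0.043,0,0,0,0.2,0.008,0,-0.043,0,0,0,0.2,0.004,0,-0.025,0,0,0,0.2],
)

```text
t: 12.2
tool_pos: [0.492, -0.2133, 0.2329]
orientation: [-1.558, 0.284, -0.225]
force: [-0.4, 0.2, 0.5]
opening: 0.0558
```

>>> carry_out(
  motion=[0.004,0,-0.015,0,0,0,0.2,0,0,0,0,0,0,0.2,0,0,0,0,0,0,0.2,0,0,0,0,0,0,0.2,0,0,0,0,0,0,0.2],
)

```text
t: 12.7
tool_pos: [0.4866, -0.2296, 0.2255]
orientation: [-1.553, 0.296, -0.219]
force: [-0.0, 1.6, 0.1]
opening: 0.0559
```

```bash
python3 shot.py wrist w14;python3 rel.py .4969 -.2348 .25
```

```text
12.7 [ 0.4866 -0.2296  0.2255] [-1.553  0.296 -0.219] [-0.   1.6  0.1] 0.05588050735618532 8.24420791310232e-05
12.75 [ 0.4867 -0.2295  0.2256] [-0.048  0.01  -0.999] delta tool mm [ 10.2 -24.9  -1.9] F [ 0.6  0.3 -0.2] [ 0.02 -0.03 -0.02]
```

View pics/w14.png

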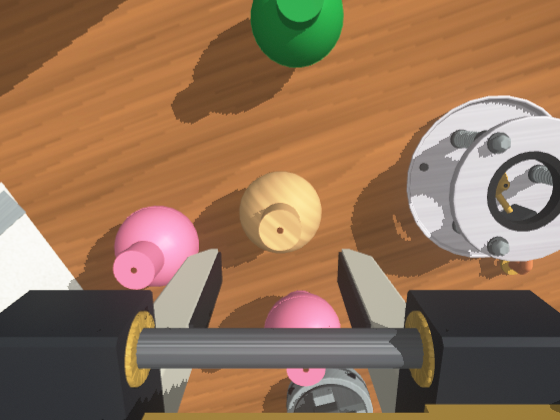

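```bash
cat >> rel.py <<'E'
ax=np.cross([0,1,0],Rt.T@[0,0,-1]);print("level turn deg",np.degrees(ax).round(2), "xaxis",Rt[:,0].round(3),"zaxis",Rt[:,2].round(3))
E
python3 rel.py .4969 -.2348 .17
```

```text
12.75 [ 0.4867 -0.2295  0.2256] [-0.048  0.01  -0.999] delta tool mm [14.  55.  -1.4] F [ 0.6  0.3 -0.2] [ 0.02 -0.03 -0.02]
level turn deg [ 0.33  0.   -2.77] xaxis [ 0.945 -0.322 -0.048] zaxis [ 0.322  0.947 -0.006]
```

>>> carry_out(
  motion=[0,0,0,0.3,0,-2.8,0.2,0.011,0,-0.002,0,0,0,0.2,0,0.02,0,0,0,0,0.2,0,0,0,0,0,0,0.2,0,0,0,0,0,0,0.2],
)

```text
t: 13.25
tool_pos: [0.4981, -0.2311, 0.2063]
orientation: [-1.557, 0.25, -0.256]
force: [0.6, -0.2, 1.1]
opening: 0.0554
```

```bash
python3 shot.py wrist w15;python3 rel.py .4969 -.2348 .15
```

```text
13.25 [ 0.4981 -0.2311  0.2063] [-1.557  0.25  -0.256] [ 0.6 -0.2  1.1] 0.05539963736199131 0.00032239465374467313
13.3 [ 0.4979 -0.2309  0.2059] [ 0.003 -0.001 -1.   ] delta tool mm [ 0.1 55.9 -4. ] F [-0.3  0.  -0.5] [-0.    0.05 -0.01]
level turn deg [-0.01  0.    0.16] xaxis [ 0.949 -0.317  0.003] zaxis [0.317 0.949 0.   ]
```

View pics/w15.png

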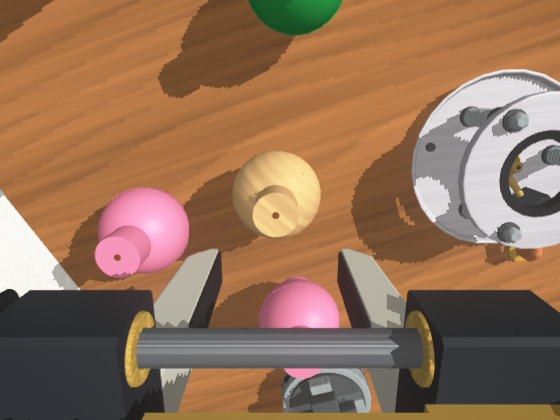

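Run:
```python
from h import *
import pickle
m,s=pickle.load(open("pics/w15.pkl","rb"));m4,_=pickle.load(open("pics/w14.pkl","rb"))
print(on_z(m,(276,215),.105)*1e3, tri([ray(m,(276,215)),ray(m4,(280,230))]))
im=cv2.imread("pics/w15.png");print(imaging.camera_model("wrist")['position'])
cv2.imwrite("pics/w15c.png",cv2.resize(im[60:270,400:560],None,fx=3,fy=2.8,interpolation=cv2.INTER_CUBIC))
```

```text
[ 497.1882117  -233.37543075  105.        ] (array([ 0.49713481, -0.23347073,  0.10496895]), [np.float64(0.0001108862131483537), np.float64(0.00011088621314838547)])
[ 0.42410603 -0.20631316  0.35358691]
```

>>> carry_out(
  motion=[0,0,-0.004,0,0,0,0.2,0,0.03,0,0,0,0,0.2,0,0.015,0,0,0,0,0.2,0,0,0,0,0,0,0.2,0,0,0,0,0,0,0.2],
)

```text
t: 13.8
tool_pos: [0.4985, -0.2362, 0.1641]
orientation: [-1.559, 0.246, -0.258]
force: [0.7, 0.1, -0.0]
opening: 0.0556
```

```bash
python3 rel.py .4969 -.2348 .107
```

```text
13.8 [ 0.4985 -0.2362  0.1641] [ 0.007 -0.004 -1.   ] delta tool mm [-2.4 57.1  0.9] F [ 0.7  0.1 -0. ] [ 0.03 -0.01 -0.01]
level turn deg [ 0.07 -0.    0.47] xaxis [ 0.949 -0.316  0.008] zaxis [ 0.316  0.949 -0.001]
```

>>> carry_out(
  motion=[-0.002,0.01,0.002,0,0,0.4,0.2,0,0.015,0,0,0,0,0.2,0,0.004,0,0,0,0,0.2,0,0,0,0,0,0,0.2,0,0,0,0,0,0,0.2],
)

```text
t: 14.3
tool_pos: [0.4982, -0.2341, 0.1349]
orientation: [-1.558, 0.25, -0.254]
force: [0.2, 0.5, -0.4]
opening: 0.0555
```

```bash
python3 rel.py .4971 -.2335 .104;python3 shot.py wrist w16
```

```text
14.3 [ 0.4982 -0.2341  0.1349] [ 0.002 -0.003 -1.   ] delta tool mm [-1.3 30.9  0.3] F [ 0.2  0.5 -0.4] [-0.02 -0.01  0.03]
level turn deg [ 0.1  -0.    0.18] xaxis [ 0.949 -0.316  0.003] zaxis [ 0.316  0.949 -0.002]
14.3 [ 0.4982 -0.2341  0.1349] [-1.558  0.25  -0.254] [ 0.2  0.5 -0.4] 0.0555145240896907 9.973584290001725e-05
```

View pics/w16.png

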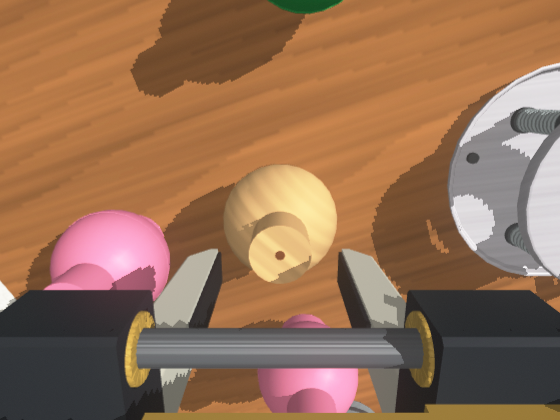

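>>> carry_out(
  motion=[-0.001,0.012,0,0,0,0.2,0.2,0,0.012,0,0,0,0,0.2,0,0.003,0,0,0,0,0.2,0,0,0,0,0,0,0.2,0,0,0,0,0,0,0.2],
)

```text
t: 14.85
tool_pos: [0.4972, -0.234, 0.1057]
orientation: [-1.558, 0.253, -0.252]
force: [0.5, -0.5, -0.2]
opening: 0.056
```

```bash
python3 rel.py .4971 -.2335 .104
```

```text
14.85 [ 0.4972 -0.234   0.1057] [-0.001 -0.002 -1.   ] delta tool mm [-0.3  1.7  0.4] F [ 0.5 -0.5 -0.2] [-0.03  0.02 -0.06]
level turn deg [ 0.11  0.   -0.02] xaxis [ 0.949 -0.316 -0.   ] zaxis [ 0.316  0.949 -0.002]
```

>>> carry_out(
  motion=[0,0.003,0,0,0,0,0.2,0,0,0,0,0,0,0.2,0,0,0,0,0,0,-1,0,0,0,0,0,0,-1,0,0,0,0,0,0,-1],
  squeeze=50,
)

```text
t: 15.35
tool_pos: [0.4979, -0.2344, 0.1035]
orientation: [-1.559, 0.251, -0.253]
force: [0.2, -0.9, -0.5]
opening: 0.0364
```

>>> carry_out(
  motion=[0,0,0,0,0,0,-1,0,0,0,0,0,0,-1,0,0,0,0,0,0,-1,0,0,0,0,0,0,-1,0,0,0,0,0,0,-1],
)

```text
t: 15.85
tool_pos: [0.4979, -0.2343, 0.1036]
orientation: [-1.559, 0.251, -0.253]
force: [-0.1, -0.3, -1.3]
opening: 0.031
```

```bash
python3 rel.py .4971 -.2335 .104;python3 shot.py wrist w17
```

```text
15.85 [ 0.4979 -0.2343  0.1036] [ 0.001 -0.003 -1.   ] delta tool mm [-1.  -0.4  0.5] F [-0.1 -0.3 -1.3] [-0.02 -0.03  0.07]
level turn deg [ 0.13 -0.    0.09] xaxis [ 0.949 -0.316  0.002] zaxis [ 0.316  0.949 -0.002]
15.85 [ 0.4979 -0.2343  0.1036] [-1.559  0.251 -0.253] [-0.1 -0.3 -1.3] 0.03101560548241181 3.5962544803203045e-07
```

View pics/w17.png

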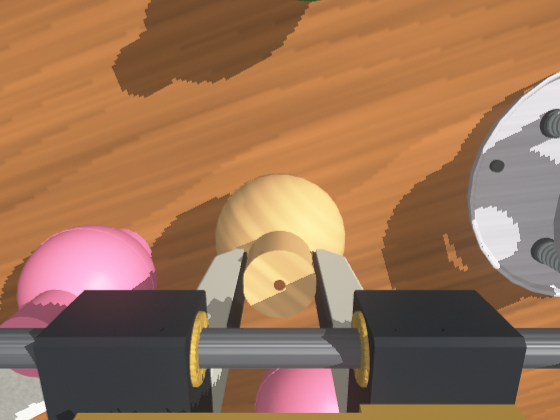

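>>> carry_out(
  motion=[0,-0.02,0,0,0,0,-1,0,-0.04,0,0,0,0,-1,0,-0.04,0,0,0,0,-1,0,-0.01,0,0,0,0,-1,0,0,0,0,0,0,-1],
)

```text
t: 16.4
tool_pos: [0.496, -0.233, 0.2139]
orientation: [-1.556, 0.256, -0.249]
force: [0.3, 0.2, -1.1]
opening: 0.0311
```

```bash
python3 rel.py .5406 -.0344 .22
```

```text
16.4 [ 0.496  -0.233   0.2139] [-0.005  0.001 -1.   ] delta tool mm [-20.4  -6.2 202.5] F [ 0.3  0.2 -1.1] [-0.03 -0.01 -0.02]
level turn deg [ 0.05  0.   -0.26] xaxis [ 0.949 -0.316 -0.005] zaxis [ 0.316  0.949 -0.001]
```

>>> carry_out(
  motion=[-0.003,-0.004,0.025,0,0,0,-1,-0.004,-0.004,0.035,0,0,0,-1,-0.003,0,0.025,0,0,0,-1,0,0,0,0,0,0,-1,0,0,0,0,0,0,-1],
)

```text
t: 16.9
tool_pos: [0.5109, -0.1464, 0.213]
orientation: [-1.554, 0.265, -0.243]
force: [-0.7, 0.1, -1.7]
opening: 0.031
```

```bash
python3 rel.py .5406 -.0344 .22; python3 shot.py wrist w18
```

```text
16.9 [ 0.5109 -0.1464  0.213 ] [-0.013  0.004 -1.   ] delta tool mm [ -7.5  -7.  115.7] F [-0.7  0.1 -1.7] [ 0.03 -0.01 -0.03]
level turn deg [ 0.04  0.   -0.8 ] xaxis [ 0.948 -0.318 -0.014] zaxis [ 0.318  0.948 -0.001]
16.9 [ 0.5109 -0.1464  0.213 ] [-1.554  0.265 -0.243] [-0.7  0.1 -1.7] 0.030978433570502423 0.00019020817450032812
```

View pics/w18.png

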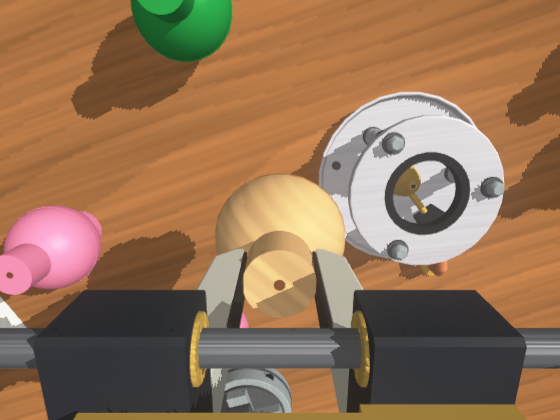

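Run:
```python
from h import *
import pickle
m,s=pickle.load(open("pics/w18.pkl","rb")); im=cv2.imread("pics/w18.png")
N=[on_z(m,c,.083)*1e3 for c in [(394,143),(492,187),(398,249)]];print(np.round(N,1))
# circumcentre
(A,B,C)=[n[:2] for n in N];M=2*np.array([B-A,C-A]);b=np.array([B@B-A@A,C@C-A@A]);c=np.linalg.solve(M,b);print("nuts ctr",c,np.linalg.norm(A-c))
g=cv2.cvtColor(im,6);mask=((g<70)*255).astype(np.uint8)[140:245,375:480]
k,_=cv2.findContours(mask,0,1);k=max(k,key=cv2.contourArea);e=cv2.fitEllipse(cv2.convexHull(k));print(e)
print("open ctr",on_z(m,(e[0][0]+375,e[0][1]+140),.072)*1e3)
P=lambda r,x,y,z:proj(m,np.c_[x+r*np.cos(T),y+r*np.sin(T),np.full(40,z)]/1e3)
x,y=c
ov=im.copy()
for r,z in((27.5,72),(61,72),(80,12)): cv2.polylines(ov,[P(r,x,y,z).round().astype(np.int32)],True,(0,0,255),1)
for r,z in((27.5,72),(61,72)): cv2.polylines(ov,[P(r,540.6,-34.4,z).round().astype(np.int32)],True,(255,0,0),1)
cv2.imwrite("pics/w18o.png",cv2.resize(ov[80:280,300:520],None,fx=3.6,fy=3,interpolation=cv2.INTER_CUBIC))
```

```text
[[491.4 -51.5  83. ]
 [547.   10.8  83. ]
 [573.3 -68.5  83. ]]
nuts ctr [537.25699136 -36.47992549] 48.227296474092505
((51.58392333984375, 52.98358917236328), (77.82172393798828, 86.26402282714844), 54.57093811035156)
open ctr [539.66604668 -33.74257355  72.        ]
```

View pics/w18o.png

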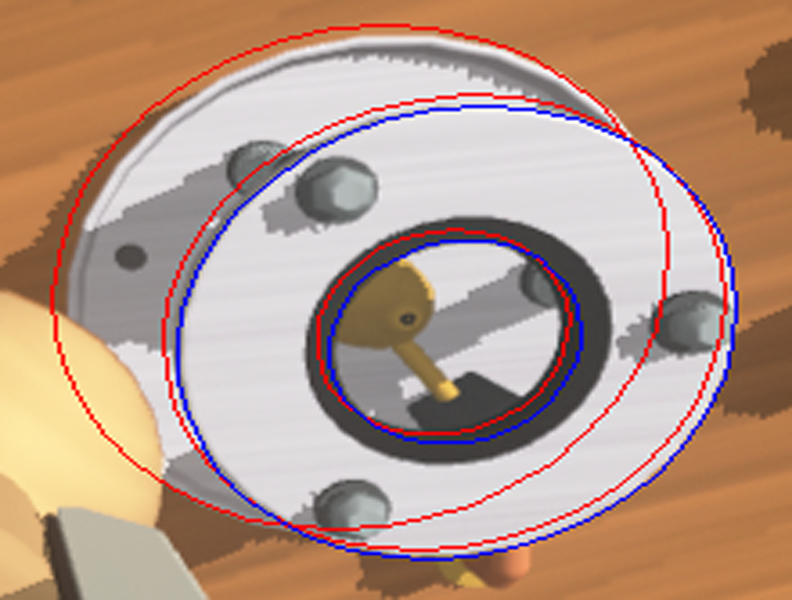

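>>> carry_out(
  motion=[-0.002,-0.002,0.025,0,0,-0.8,-1,-0.002,-0.002,0.035,0,0,0,-1,-0.002,0,0.025,0,0,0,-1,-0.002,0,0.012,0,0,0,-1,0,0,0,0,0,0,-1],
)

```text
t: 17.45
tool_pos: [0.5327, -0.0547, 0.212]
orientation: [-1.557, 0.265, -0.255]
force: [0.1, 0.3, -1.2]
opening: 0.0313
```

```bash
python3 rel.py .5404 -.0344 .1536
```

```text
17.45 [ 0.5327 -0.0547  0.212 ] [-0.006 -0.001 -1.   ] delta tool mm [ 1.1 58.4 21.9] F [ 0.1  0.3 -1.2] [-0.03 -0.03  0.01]
level turn deg [ 0.16  0.   -0.33] xaxis [ 0.946 -0.325 -0.006] zaxis [ 0.325  0.946 -0.003]
```

>>> carry_out(
  motion=[0.001,0,0.022,0.1,0,-0.3,-1,0,0,0,0,0,0,-1,0,0.02,0,0,0,0,-1,0,0,0,0,0,0,-1,0,0,0,0,0,0,-1],
)

```text
t: 17.95
tool_pos: [0.54, -0.0408, 0.191]
orientation: [-1.559, 0.264, -0.261]
force: [-0.1, -0.2, 0.2]
opening: 0.0309
```

```bash
python3 rel.py .5404 -.0344 .1536
```

```text
17.95 [ 0.54   -0.0408  0.191 ] [-0.003 -0.004 -1.   ] delta tool mm [-1.6 37.3  6.3] F [-0.1 -0.2  0.2] [-0.01  0.05  0.02]
level turn deg [ 0.27  0.   -0.06] xaxis [ 0.945 -0.328 -0.001] zaxis [ 0.328  0.945 -0.005]
```

>>> carry_out(
  motion=[-0.001,0,0.007,0.2,0,0,-1,0,0,0,0,0,0,-1,0,0.01,0,0,0,0,-1,0,0,0,0,0,0,-1,0,0,0,0,0,0,-1],
)

```text
t: 18.45
tool_pos: [0.5421, -0.0352, 0.1824]
orientation: [-1.556, 0.263, -0.265]
force: [0.2, 0.8, -1.2]
opening: 0.0312
```

```bash
python3 rel.py .5404 -.0344 .1536; python3 shot.py side sd19; python3 shot.py scene sc19
python3 - <<'E'
import cv2,numpy as np
a=cv2.imread("pics/sc19.png")[160:270,200:340];b=cv2.imread("pics/sd19.png")[130:250,200:350]
cv2.imwrite("pics/z19.png",np.hstack([cv2.resize(x,(400,320),interpolation=cv2.INTER_CUBIC) for x in (a,b)]))
E
```

```text
18.45 [ 0.5421 -0.0352  0.1824] [ 0.001 -0.002 -1.   ] delta tool mm [-1.9 28.8  0.2] F [ 0.2  0.8 -1.2] [-0.01 -0.   -0.02]
level turn deg [ 0.06 -0.    0.09] xaxis [ 0.944 -0.33   0.002] zaxis [ 0.33   0.944 -0.001]
18.45 [ 0.5421 -0.0352  0.1824] [-1.556  0.263 -0.265] [ 0.2  0.8 -1.2] 0.031202114408982396 0.0
18.5 [ 0.5419 -0.0352  0.1821] [-1.556  0.263 -0.264] [ 0.3  0.1 -0.8] 0.03123844431737778 0.0
```

View pics/z19.png

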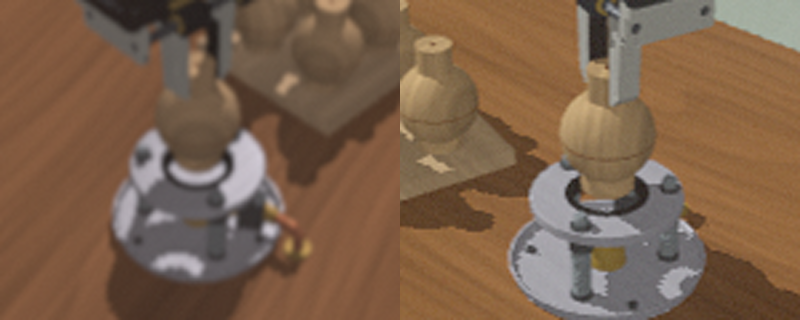

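>>> carry_out(
  motion=[-0.002,0.006,0,0,0,0.1,-1,0,0.009,0,0,0,0,-1,0,0.006,0,0,0,0,-1,0,0,0,0,0,0,-1,0,0,0,0,0,0,-1],
)

```text
t: 19.05
tool_pos: [0.5394, -0.0343, 0.1587]
orientation: [-1.556, 0.265, -0.262]
force: [-0.6, -0.6, -1.9]
opening: 0.0316
```

```bash
python3 rel.py .5404 -.0344 .1536
```

```text
19.05 [ 0.5394 -0.0343  0.1587] [-0.002 -0.001 -1.   ] delta tool mm [1.  5.1 0.2] F [-0.6 -0.6 -1.9] [-0.   -0.   -0.05]
level turn deg [ 0.08  0.   -0.1 ] xaxis [ 0.944 -0.33  -0.002] zaxis [ 0.33   0.944 -0.001]
```

Now onto the seat gently.

>>> carry_out(
  motion=[0.001,0.002,0,0,0,-0.1,-1,0,0.002,0,0,0,0,-1,0,0.001,0,0,0,0,-1,0,0.001,0,0,0,0,-1,0,0,0,0,0,0,-1],
)

```text
t: 19.55
tool_pos: [0.5414, -0.0347, 0.1534]
orientation: [-1.556, 0.262, -0.265]
force: [0.3, -0.7, -2.0]
opening: 0.0313
```

```bash
python3 rel.py .5404 -.0344 .1536
```

```text
19.55 [ 0.5414 -0.0347  0.1534] [ 0.002 -0.002 -1.   ] delta tool mm [-1.  -0.2 -0. ] F [ 0.3 -0.7 -2. ] [ 0.03 -0.03 -0.01]
level turn deg [ 0.05 -0.    0.13] xaxis [ 0.944 -0.329  0.002] zaxis [ 0.329  0.944 -0.001]
```

>>> carry_out(
  motion=[-0.001,0.001,0,0,0,0.1,-1,0,0.002,0,0,0,0,-1,0,0.002,0,0,0,0,-1,0,0,0,0,0,0,-1,0,0,0,0,0,0,-1],
  squeeze=60,
)

```text
t: 20.05
tool_pos: [0.5418, -0.0348, 0.1508]
orientation: [-1.556, 0.26, -0.267]
force: [-1.5, 0.2, 5.8]
opening: 0.0308
```

```bash
python3 rel.py .5404 -.0344 .1536
```

```text
20.05 [ 0.5418 -0.0348  0.1508] [ 0.004 -0.002 -1.   ] delta tool mm [-1.5 -2.8 -0.1] F [-1.5  0.2  5.8] [0.01 0.31 0.03]
level turn deg [ 0.02 -0.    0.25] xaxis [ 0.944 -0.329  0.004] zaxis [ 0.329  0.944 -0.   ]
```

>>> carry_out(
  motion=[-0.001,0.003,0,0,0,0.2,-1,0,0.003,0,0,0,0,-1,0,0.003,0,0,0,0,-1,0,0.002,0,0,0,0,-1,0,0,0,0,0,0,-1],
)

```text
t: 20.55
tool_pos: [0.5421, -0.0348, 0.1433]
orientation: [-1.556, 0.26, -0.267]
force: [-2.4, 1.6, 9.4]
opening: 0.0308
```

```bash
python3 rel.py .5404 -.0344 .1376;python3 shot.py side sd20;python3 shot.py wrist w20
python3 - <<'E'
import cv2,numpy as np
a=cv2.imread("pics/w20.png")[150:350,180:400];b=cv2.imread("pics/sd20.png")[130:250,200:350]
cv2.imwrite("pics/z20.png",np.hstack([cv2.resize(x,(400,320),interpolation=cv2.INTER_CUBIC) for x in (a,b)]))
E
```

```text
20.55 [ 0.5421 -0.0348  0.1433] [ 0.004 -0.002 -1.   ] delta tool mm [-1.8  5.7 -0.2] F [-2.4  1.6  9.4] [0.04 0.74 0.02]
level turn deg [ 0.01 -0.    0.24] xaxis [ 0.944 -0.329  0.004] zaxis [ 0.329  0.944 -0.   ]
20.55 [ 0.5421 -0.0348  0.1433] [-1.556  0.26  -0.267] [-2.4  1.6  9.4] 0.03077898779831075 0.0
20.6 [ 0.5422 -0.0348  0.1435] [-1.556  0.26  -0.267] [-4.2 -0.6  9.2] 0.03103516161590754 2.1629542241552446e-05
```

View pics/z20.png

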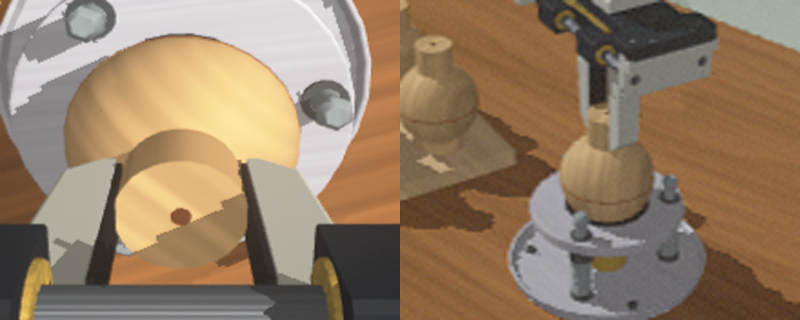

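>>> carry_out(
  motion=[-0.002,0.003,0,0,0,0.2,-1,-0.001,0.003,0,0,0,0,-1,0,0.003,0,0,0,0,-1,0,0.001,0,0,0,0,-1,0,0.001,0,0,0,0,-1],
)

```text
t: 21.15
tool_pos: [0.5422, -0.0348, 0.1392]
orientation: [-1.556, 0.257, -0.27]
force: [-4.9, 1.2, 11.4]
opening: 0.0314
```

```bash
python3 rel.py .5404 -.0344 .1376
```

```text
21.15 [ 0.5422 -0.0348  0.1392] [ 0.008 -0.003 -1.   ] delta tool mm [-1.9  1.6 -0.2] F [-4.9  1.2 11.4] [0.14 1.13 0.  ]
level turn deg [-0.   0.   0.5] xaxis [ 0.944 -0.329  0.009] zaxis [0.329 0.944 0.   ]
```

>>> carry_out(
  motion=[-0.004,0.002,0,0,0,0.6,-1,-0.004,0.002,0,0,0,0.6,-1,-0.003,0.002,0,0,0,0.5,-1,-0.003,0.002,0,0,0,0.5,-1,-0.003,0.002,0,0,0,0.5,-1],
)

```text
t: 21.65
tool_pos: [0.5407, -0.0344, 0.143]
orientation: [-1.552, 0.265, -0.263]
force: [4.1, -2.2, 10.0]
opening: 0.0309
```

```bash
python3 rel.py .5404 -.0344 .1376
```

```text
21.65 [ 0.5407 -0.0344  0.143 ] [-0.     0.002 -1.   ] delta tool mm [-0.3  5.4 -0.1] F [ 4.1 -2.2 10. ] [-0.69 -0.96  0.05]
level turn deg [-0.11  0.   -0.07] xaxis [ 0.944 -0.33  -0.001] zaxis [0.33  0.944 0.002]
```

>>> carry_out(
  motion=[-0.001,0.004,0,0,0,0.2,-1,-0.001,0.004,0,0,0,0.2,-1,-0.001,0.004,0,0,0,0.2,-1,-0.001,0.004,0,0,0,0.2,-1,-0.001,0.004,0,0,0,0.2,-1],
)

```text
t: 22.15
tool_pos: [0.5431, -0.0352, 0.1362]
orientation: [-1.552, 0.264, -0.264]
force: [-13.2, 0.5, 34.9]
opening: 0.0309
```

```bash
python3 rel.py .5404 -.0344 .1376
```

```text
22.15 [ 0.5431 -0.0352  0.1362] [ 0.     0.003 -1.   ] delta tool mm [-2.8 -1.4 -0.1] F [-13.2   0.5  34.9] [0.11 2.62 0.04]
level turn deg [-0.17  0.   -0.04] xaxis [ 0.944 -0.33  -0.001] zaxis [0.33  0.944 0.003]
```

>>> carry_out(
  motion=[-0.003,0.001,0,0,0,0.1,-1,-0.002,0.001,0,0,0,0.1,-1,-0.002,0.001,0,0,0,0,-1,-0.002,0.001,0,0,0,0,-1,-0.002,0.001,0,0,0,0,-1],
)

```text
t: 22.65
tool_pos: [0.5408, -0.0345, 0.1428]
orientation: [-1.554, 0.25, -0.279]
force: [0.6, -2.2, 10.1]
opening: 0.0311
```

```bash
python3 rel.py .5404 -.0344 .1376
```

```text
22.65 [ 0.5408 -0.0345  0.1428] [ 0.018 -0.002 -1.   ] delta tool mm [-0.6  5.1 -0. ] F [ 0.6 -2.2 10.1] [-0.28  0.01  0.02]
level turn deg [-0.22  0.    1.01] xaxis [ 0.944 -0.331  0.018] zaxis [0.331 0.944 0.004]
```

>>> carry_out(
  motion=[-0.001,0.003,0,0,0,0.8,-1,-0.002,0.003,0,0,0,0.4,-1,-0.002,0.003,0,0,0,0.3,-1,-0.002,0.003,0,0,0,0.2,-1,-0.002,0.003,0,0,0,0.2,-1],
)

```text
t: 23.15
tool_pos: [0.5412, -0.0348, 0.1384]
orientation: [-1.551, 0.258, -0.271]
force: [0.7, -1.8, 12.7]
opening: 0.0309
```

```bash
python3 rel.py .5404 -.0344 .1376
```

```text
23.15 [ 0.5412 -0.0348  0.1384] [ 0.008  0.002 -1.   ] delta tool mm [-0.8  0.8  0.1] F [ 0.7 -1.8 12.7] [-0.39  0.06  0.01]
level turn deg [-0.28  0.    0.4 ] xaxis [ 0.944 -0.331  0.007] zaxis [0.331 0.944 0.005]
```

>>> carry_out(
  motion=[-0.002,0.003,0,-0.2,0,0.4,-1,-0.002,0.003,0,-0.1,0,0.3,-1,-0.002,0.003,0,0,0,0.2,-1,-0.002,0.003,0,0,0,0.2,-1,-0.002,0.003,0,0,0,0.2,-1],
)

```text
t: 23.65
tool_pos: [0.5416, -0.0346, 0.1364]
orientation: [-1.555, 0.258, -0.272]
force: [-3.1, -1.4, 19.5]
opening: 0.0311
```

```bash
python3 rel.py .5404 -.0344 .1376
```

```text
23.65 [ 0.5416 -0.0346  0.1364] [ 0.009 -0.002 -1.   ] delta tool mm [-1.2 -1.2 -0.2] F [-3.1 -1.4 19.5] [-0.23  0.71  0.06]
level turn deg [-0.07  0.    0.53] xaxis [ 0.944 -0.331  0.009] zaxis [0.331 0.944 0.001]
```

>>> carry_out(
  motion=[-0.002,0.003,0,0,0,0.4,-1,-0.002,0.003,0,0,0,0.4,-1,-0.002,0.003,0,0,0,0.3,-1,-0.002,0.003,0,0,0,0.3,-1,-0.002,0.003,0,0,0,0.3,-1],
)

```text
t: 24.15
tool_pos: [0.5417, -0.0347, 0.1364]
orientation: [-1.553, 0.262, -0.268]
force: [-3.4, -1.9, 17.9]
opening: 0.0309
```

```bash
python3 rel.py .5404 -.0344 .1376; for i in 1 2 3; do python3 shot.py side sd2$i; done; python3 shot.py wrist w21; python3 shot.py scene sc21;python3 rel.py .5404 -.0344 .1376
python3 - <<'E'
import cv2,numpy as np
a=cv2.imread("pics/sc21.png")[160:270,200:340];b=cv2.imread("pics/sd23.png")[130:250,200:350]
cv2.imwrite("pics/z21.png",np.hstack([cv2.resize(x,(400,320),interpolation=cv2.INTER_CUBIC) for x in (a,b)]))
E
```

```text
24.15 [ 0.5417 -0.0347  0.1364] [ 0.005  0.001 -1.   ] delta tool mm [-1.4 -1.2 -0.1] F [-3.4 -1.9 17.9] [-0.28  0.57 -0.  ]
level turn deg [-0.13  0.    0.23] xaxis [ 0.943 -0.331  0.004] zaxis [0.331 0.943 0.002]
24.15 [ 0.5417 -0.0347  0.1364] [-1.553  0.262 -0.268] [-3.4 -1.9 17.9] 0.030897041519933336 0.0
24.2 [ 0.5418 -0.0347  0.1364] [-1.553  0.262 -0.268] [-2.4 -1.7 17.5] 0.030862195835567718 0.0
24.25 [ 0.5418 -0.0347  0.1364] [-1.553  0.262 -0.268] [-3.5 -1.4 18.4] 0.030945364485600337 0.0
24.3 [ 0.5417 -0.0347  0.1364] [-1.553  0.262 -0.268] [-2.  -1.9 18.2] 0.030992980058907823 1.0574585281863946e-06
24.35 [ 0.5417 -0.0347  0.1364] [-1.553  0.262 -0.268] [-2.2 -2.  17.5] 0.031130005514710256 0.0
24.4 [ 0.5417 -0.0347  0.1364] [ 0.005  0.001 -1.   ] delta tool mm [-1.4 -1.2 -0.1] F [-3.3 -1.1 18. ] [-0.26  0.58  0.02]
level turn deg [-0.13  0.    0.23] xaxis [ 0.943 -0.331  0.004] zaxis [0.331 0.943 0.002]
```

View pics/z21.png

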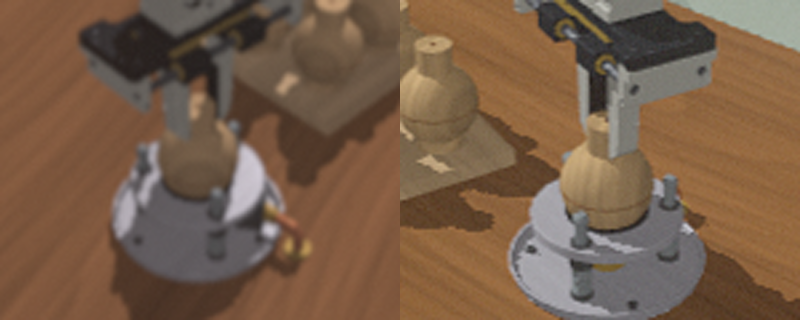

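View pics/w21.png

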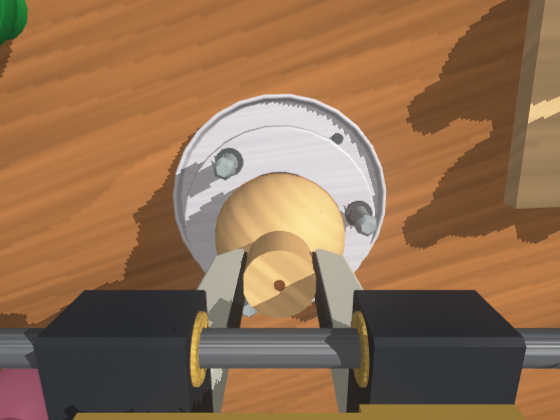

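>>> carry_out(
  motion=[-0.002,0.003,0,0,0,0.3,-1,-0.0025,0.0035,0,0,0,0.3,-1,-0.0025,0.0035,0,0,0,0.3,-1,-0.0025,0.0035,0,0,0,0.3,-1,-0.0025,0.0035,0,0,0,0.3,-1],
)

```text
t: 24.9
tool_pos: [0.5416, -0.0347, 0.1363]
orientation: [-1.552, 0.259, -0.271]
force: [-2.7, -1.7, 20.0]
opening: 0.0308
```

```bash
python3 rel.py .5404 -.0344 .1376; for i in 1 2 3 4; do python3 shot.py side sd3$i; done; python3 shot.py scene sc31;python3 rel.py .5404 -.0344 .1376
```

```text
24.9 [ 0.5416 -0.0347  0.1363] [ 0.007  0.001 -1.   ] delta tool mm [-1.2 -1.3 -0.1] F [-2.7 -1.7 20. ] [-0.39  0.54  0.02]
level turn deg [-0.2   0.    0.38] xaxis [ 0.943 -0.332  0.007] zaxis [0.332 0.943 0.004]
24.9 [ 0.5416 -0.0347  0.1363] [-1.552  0.259 -0.271] [-2.7 -1.7 20. ] 0.030756869581932276 0.0
24.95 [ 0.5417 -0.0347  0.1364] [-1.552  0.259 -0.271] [-2.7 -1.  19.3] 0.03133446868160122 0.0
25.0 [ 0.5416 -0.0347  0.1364] [-1.552  0.259 -0.271] [-2.  -1.9 18.8] 0.03111923202738147 0.0
25.05 [ 0.5416 -0.0348  0.1364] [-1.552  0.259 -0.271] [-1.7 -1.6 19.8] 0.030934310878602447 0.0
25.1 [ 0.5416 -0.0347  0.1363] [-1.552  0.259 -0.271] [-2.4 -2.1 19.6] 0.03102566570121253 0.0
25.15 [ 0.5416 -0.0348  0.1363] [ 0.007  0.001 -1.   ] delta tool mm [-1.2 -1.3 -0. ] F [-2.  -2.3 19.6] [-0.41  0.58  0.01]
level turn deg [-0.2   0.    0.38] xaxis [ 0.943 -0.332  0.007] zaxis [0.332 0.943 0.004]
```

View pics/sd34.png

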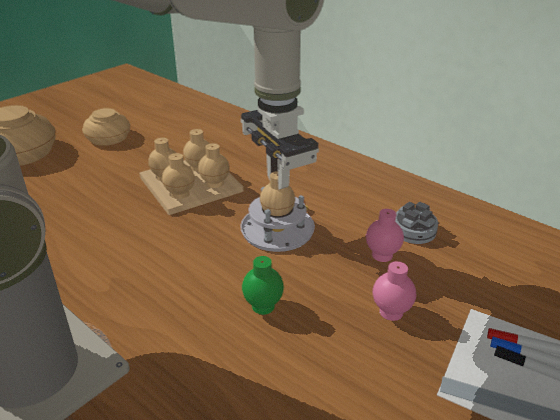

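```bash
python3 -c "
from plant import robot
print(robot.close_job()); s=robot.read_state(); print(s['t'],s['tool_pos'],s['force'])"
```

```text
the job is handed in; nothing more can be done
None
the job is handed in; nothing more can be done
```

The job is done as asked and was handed in at about 25 s of the 54 s limit. The interface gave no verdict.

- **Finished vase:** I lifted it out of the stand, lowered it into the free hole until it touched down, and let go. A later wrist picture put it about 0.5 mm from the fourth corner of the square, with sides of 89.3 to 90.8 mm.
- **Next vase:** I took the plain wooden one standing alone, not the green or pink look-alikes, and seated it in the sprung ring. I pressed it straight down, gripping only its spigot at 60 N.
- **At hand-in:** The push was steady at about 20 N and the tool height held at 0.1364 m. That is 16 mm below the seating height and barely changed between 18 N and 35 N, so the ring is on its stop. The side picture shows the vase seated and the ring down. The look-alikes and the chuck look unmoved by eye; I did not re-measure them.

**What did not go smoothly:**
- My first press overshot briefly to 35 N downward with 13 N sideways. I eased off, which let the ring rise about 6 mm, and pressed again more slowly.
- The tool ended about 0.4° off vertical, with 2 to 3 N of side force left.
- The heights from the scene and side cameras came out 1 to 2 mm lower than the text says. The wrist camera's one height measurement, the top of the next vase, agreed with the text.

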